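# Press home the loose retaining cap in the master case and close the case

## Task

Raise the lid of the grey instrument case until its folding stay locks by itself and holds the lid up. Then use the white pusher, not the fingers, to press the one retaining cap that stands proud inside fully home, and stand the pusher back upright on the table. Finally break the stay at its elbow knob, let the lid down gently, press it fully shut and leave everything else where it stands.

Things in the scene. Friction and masses are not known exactly. Their poses are not given: they have to be found in the camera images.
- case: Fixed grey metal case, 240 (x) x 340 (y) x 80 mm high without lid, walls and floor 6 mm; place and yaw vary. Origin: centre of its underside on the table. Its -x side is the front, to the robot. Inside: two nests side by side; a steel gauge block and a white ball on a stem (top 72 mm above the table) along the far (+x) wall; the folding stay along the right (-y) wall
- lid (a joint): Lid angle (rad), 0 shut, at most 1.19; about 1.18 with the stay locked, leaning over the case. The front edge goes up. Tray 240 x 340 x 24 mm, top 104 mm above the table when shut. Spring-balanced and damped: 1 to 3 N at the handle raise it. Unlocked it sinks by itself in 2 to 5 s (up to 0.7 rad/s), stops ajar at 0.05 to 0.15 rad, and is shut by a press of a few N on its top near the front
- lid_hinge (a point): Middle of the lid's hinge axis, which runs along the case's y at the far upper edge: case (x 120, y 0, z 80) mm. Must not be driven shut fast: it is slammed above about 1.5 rad/s
- lid_handle (a point): Middle of the round bar handle of the lid: bar 12 mm thick, 120 mm long, along the case's y. Lid shut it lies 42 mm in front of the front edge (case x -162 mm) and 92 mm above the table; in the lid it lies 282 mm from the hinge axis towards the front and 12 mm above it. It is carried by two arms at its ends and is free in between
- stay (a joint): Elbow angle of the folding stay (rad): 0 folded (lid shut), 2.78 links straight, 2.98 at its stop past straight: locked. A spring snaps it over once the lid is raised past 1.175 rad (left short of that it may hang unlocked) and eased. To break it, push the elbow knob 45 to 50 mm forwards (case +x) and down, ratio 0.86 to 0.51, with 2 to 4 N; then lid and stay sink and fold
- stay_knob (a point): Middle of the stay's elbow knob, a dark steel cylinder 20 mm thick, 42 mm long along the case's y (20 to 21 mm either side). It sits on the inner side of two flat steel links (14 x 4 mm, 108 and 102 mm long) 22 to 31 mm to the right of this point. Lower pivot at case (x -40, y -150, z 50) mm, upper pivot in the lid. Locked, the knob is at about case (x 6, y -121, z 148) mm, under the lid
- nest: Black nest block 84 x 84 x 36 mm with a round recess, fixed on the case floor (its underside 6 mm above the table); origin: centre of its underside. It carries the cap that stands proud. Same yaw as the case. It may be the right-hand or the left-hand nest of the two; the other nest looks the same but its cap is already home. Do not press on it with bare fingers
- cap (a joint): How far the proud cap is pressed into the nest (m): 0 standing 10 mm above the nest block, 0.008 fully home. Straight down; resists with up to about 9 to 12 N over the first half of its travel, then snaps home and stays
- cap_top (a point): Centre of the flat top of the proud cap, an aluminium disc 66 mm in diameter; at the start 46 mm above the nest's underside (52 mm above the table)
- pusher: White plastic pusher, loose, standing upright on the table, 130 mm tall, 0.22 kg: round grip 28 mm in diameter from 24 mm up to its top, on a round flat foot 40 mm in diameter. Origin: centre of its underside, z along its length. Stands at one of three places beside the case, the jar and the weight at the others
- jar: Bystander: grey jar, 52 mm in diameter, 100 mm tall, loose; leave it alone. Origin: centre of its underside
- weight: Bystander: steel weight with a knob on top, 54 mm in diameter, 96 mm tall, loose; leave it alone. Origin: centre of its underside
- cleaner: Bystander: blue cleaner bottle, 60 mm in diameter, 190 mm tall, loose, on the left; leave it alone. Origin: centre of its underside
- vblock: Bystander: steel V-block 90 x 60 x 65 mm, loose, at the far right; leave it alone. Origin: centre of its underside
- angle_plate: Bystander: dark steel angle plate 100 x 80 x 102 mm, loose, on the right; leave it alone. Origin: centre of its underside
- screwdriver: Bystander: screwdriver 180 mm long lying on the right near the robot, loose; leave it alone
There are look-alikes about, which are no part of the job. What is shaped like the pusher but brown or yellow is not meant.

How it is judged:
By the outcome, as a careful person would: the job done as asked, in the order asked, and still so for the second after the job is handed in, with the robot touching nothing.
It also fails if it takes over 72 s, if anything falls off the work surface, if the arm or the gripper's body presses on something with over 40 N, if the wrist force passes 120 N, or if a joint passes its speed limit or range.

## Robot

A 7-joint arm with a two-finger parallel gripper is mounted at the origin on the work surface. World frame = base frame: x ahead of the robot, y to its left, z up, the work surface at z = 0. Lengths are in m, angles in rad, forces in N, time in s.
With the tool pointing down it reaches from about 0.4 to 0.85 m from the base axis. Payload 4.5 kg.
Tool frame: the origin (TCP) lies on the centre line of the jaws, within the pads' length; the fingertips stand 19 mm ahead of it and the grasp point (between the pads) is the TCP; z points along the fingers, y is the direction in which the jaws open and shut (so a half turn about z gives the same grasp; the last joint's range is limited). The gripper opens to 88 mm and grips with 3 to 60 N. Pads are 18 mm wide; open, the fingers measure 123 mm over their backs; the gripper's body (75 mm by 187 mm) begins 45 mm behind the grasp point.
Start: joints at [-1.206, 0.689, -0.195, 1.565, 0.157, 0.902, -0.215], TCP at [0.203, 0.591, 0.258] pointing down, gripper open.
Joint ranges: [-3.01, 3.01], [-0.46, 2.08], [-1.47, 1.51], [0.13, 2.56], [-1, 4.14], [0.04, 2.09], [-2.66, 2.66]. Speed limits (rad/s): [2.57, 2.57, 3.14, 3.14, 3.14, 3.14, 3.14].

## Interface

Orientations are given as a rotation vector (axis times angle).
In Python, from rig import r gives the robot as it stands.
- The arm moves only by the tool play_rows, never from a script. Its arguments are lists of equal length, an entry for each row: "slide": the shift along the tool's x, y, z in m, a list of three; "turn": the turn, a rotation vector about the tool's x, y, z in rad, a list of three; "gripper": the opening in per cent of the stroke, from 0 (shut) to 100 (fully open). In form: {"slide": [[dx, dy, dz], ...], "turn": [[rx, ry, rz], ...], "gripper": [gripper, ...]}. A call has 1 to 5 rows; each row is the pose to reach, as a shift and turn from the pose commanded when the call began, along the tool's axes at that moment; what a row does not reach only later rows make up. A row lasts 1/10 s, in which the tool goes at most 50 mm and 8.59 degrees, less where a joint would pass 70% of its speed; a pose out of reach is approached as far as the arm can. A call with a gripper value outside its range is refused whole. The fingers move at their own pace and stop on an object; "newtons" is the grip in N (left out, the last holds). Time passes only in rows, so rows that repeat a pose let the fingers close. It gives the time, the measured TCP pose, the force and the opening at its end, in the units of the state.
- r.sense(): the state, without advancing time (a new reading comes with each control period).
- r.read_camera(name): name is "side" or "top" or "wrist"; returns a dict with "frame" (384x512x3 uint8, red, green, blue), "mtx" (3x3 intrinsics, pixels), "xyz" and "rotation" of the camera in the world. Camera axes: x right, y down, z forward; pixel columns grow to the right and rows downward; lengths in m; the calibration is good to about 2 mm. A picture is of the moment at which its call begins. There is no depth.
- r.job_done(): hands the job in, once; it reports no verdict.
Trained networks look in a picture, given as the dict that the camera call returned (one of the last four; its "shot" number tells which), for a name from the list of things; names that differ only in an ending like _2 or _b are one class to them, and where a whole thing is asked for, a point or a joint stands for the part that bears it (a point fixed in the world has none). Each returns a list of dicts, best first, with "conf" (0 to 1); they miss things now and then, are a little off and sometimes report something else, mostly with a low value. They report only what shows in the picture. A call takes as long as a camera call. They do not tell look-alikes from the thing itself.
- r.find_in(picture, query): "position" ([x, y, z] in m, in world coordinates, good to about 4 mm: the middle of the surface that is visible of it).
- r.masks_of(picture, query): "region" (384x512 bool, what is visible of it).
- r.landmark_of(picture, query): "position" ([x, y, z] in m, in world coordinates, good to about 4 mm: a listed point, or the origin of a listed thing).
The state is a dict: "time_s": time; "qpos": joint angles; "joint_vel": joint speeds; "tau": joint torques, N m; "eef_pos": TCP position; "orientation": TCP orientation; "ft_force": force on the tool from outside, world axes, zero at the start; "torque": the same for the moment, N m; "grip_width": finger opening in m.
Only numpy, scipy, OpenCV 4.12 (cv2) and the standard library are available. Lean on these libraries where they do the work, as an engineer would, in place of code of your own. Each camera call takes 0.05 s, during which the arm holds its last target.

## Working session

There is one attempt and no reset: what is moved stays moved. The work goes in short steps, Python scripts to look and compute and a tool call to move; the robot and the scene stay as the last step left them, time stands still between calls to the robot, and variables do not carry over. Pictures are saved under pics/ and viewed, and the job is handed in when it is done.

Besides the shell and the picture viewer there is one more tool, called after ">>>" by a JSON object that holds its "name" and its "arguments". play_rows: Moves the arm, as the interface text tells. Its arguments: {"type":"object","properties":{"slide":{"type":"array"},"turn":{"type":"array"},"gripper":{"type":"array"},"newtons":{"type":"number"}},"required":["slide","turn","gripper"]}

```bash
ls; mkdir -p pics
cat > h.py <<'E'
import numpy as np, cv2
from rig import r
from scipy.spatial.transform import Rotation as R
def save(p,n):
    cv2.imwrite(f'pics/{n}.png',cv2.cvtColor(p['frame'],cv2.COLOR_RGB2BGR))
def proj(p,X):
    X=np.atleast_2d(X); c=(X-np.array(p['xyz']))@np.array(p['rotation'])
    u=c@np.array(p['mtx']).T; return u[:,:2]/u[:,2:]
def ray(p,u,v,z):
    d=np.array(p['rotation'])@np.linalg.inv(np.array(p['mtx']))@np.array([u,v,1.]); o=np.array(p['xyz'])
    return o+d*(z-o[2])/d[2]
E
python3 - <<'E'
from h import *
s=r.sense()
for k,v in s.items(): print(k,np.round(v,3))
for n in ['side','top','wrist']:
    p=r.read_camera(n); save(p,n+'0'); print(n,p['shot'],np.round(p['xyz'],3),np.round(p['rotation'],3).tolist(),np.round(p['mtx'],1).tolist())
    for q in ['case','lid_handle','lid_hinge','pusher','jar','weight','cleaner','vblock','angle_plate','screwdriver']:
        try:
            L=r.landmark_of(p,q); print(q,[(np.round(l['position'],3).tolist(),round(l['conf'],2)) for l in L[:3]])
        except Exception as e: print(q,e)
E
```

```text
pics
time_s 0.0
qpos [-1.206  0.69  -0.194  1.566  0.157  0.903 -0.215]
joint_vel [-0.003 -0.001  0.001  0.001  0.001  0.001 -0.   ]
tau [-1.0000e-03 -5.2758e+01 -1.2670e+00 -1.5343e+01 -5.3000e-02  7.0000e-03
  0.0000e+00]
eef_pos [0.203 0.591 0.257]
orientation [-5.170e-01 -3.099e+00  3.000e-03]
ft_force [ 0.388  0.117 -0.441]
torque [-0.036 -0.029  0.041]
grip_width 0.088
side 1 [ 0.304 -0.664  0.876] [-2.392, 0.431, -0.143] [[358.8, 0.0, 255.4], [0.0, 358.8, 191.6], [0.0, 0.0, 1.0]]
case [([0.594, 0.045, 0.003], 0.64)]
lid_handle [([0.432, 0.02, 0.096], 0.85)]
lid_hinge [([0.713, 0.063, 0.083], 0.74)]
pusher [([0.611, -0.223, 0.0], 0.77), ([0.672, -0.295, -0.003], 0.55), ([0.531, -0.268, -0.0], 0.55)]
jar [([0.465, 0.282, -0.002], 0.67)]
weight [([0.583, 0.301, -0.001], 0.63)]
cleaner [([0.576, 0.488, 0.003], 0.85)]
vblock [([0.684, -0.43, 0.0], 0.96)]
angle_plate [([0.517, -0.487, -0.002], 0.85)]
screwdriver [([0.364, -0.426, -0.002], 0.7)]
top 2 [0.462 0.006 1.338] [-2.155, 2.187, -0.077] [[377.9, 0.0, 248.5], [0.0, 377.9, 193.3], [0.0, 0.0, 1.0]]
case [([0.598, 0.043, -0.002], 0.72)]
lid_handle [([0.439, 0.025, 0.09], 0.91)]
lid_hinge [([0.713, 0.06, 0.078], 0.73)]
pusher [([0.665, -0.292, -0.002], 0.57), ([0.57, 0.486, 0.002], 0.24)]
jar [([0.467, 0.278, 0.002], 0.54)]
weight [([0.576, 0.298, 0.001], 0.69)]
cleaner [([0.572, 0.486, -0.002], 0.91)]
vblock [([0.688, -0.435, 0.001], 0.88)]
angle_plate [([0.522, -0.488, 0.001], 0.82)]
screwdriver [([0.366, -0.421, 0.0], 0.83)]
wrist 3 [0.123 0.618 0.385] [2.331, 1.663, 0.273] [[337.1, 0.0, 263.5], [0.0, 337.1, 186.6], [0.0, 0.0, 1.0]]
case []
lid_handle []
lid_hinge []
pusher []
jar [([0.461, 0.286, -0.0], 0.85)]
weight []
cleaner []
vblock []
angle_plate []
screwdriver []
```

```bash
sed -i "s/np.array(p\['rotation'\])/R.from_rotvec(p['rotation']).as_matrix()/g" h.py; cat h.py | sed -n 5,12p
python3 -c "
import cv2
for n in ['side0','top0']:
    im=cv2.imread(f'pics/{n}.png'); cv2.imwrite(f'pics/{n}b.png',cv2.resize(im,(800,600),interpolation=cv2.INTER_CUBIC))"
```

```text
cv2.imwrite(f'pics/{n}.png',cv2.cvtColor(p['frame'],cv2.COLOR_RGB2BGR))
def proj(p,X):
    X=np.atleast_2d(X); c=(X-np.array(p['xyz']))@R.from_rotvec(p['rotation']).as_matrix()
    u=c@np.array(p['mtx']).T; return u[:,:2]/u[:,2:]
def ray(p,u,v,z):
    d=R.from_rotvec(p['rotation']).as_matrix()@np.linalg.inv(np.array(p['mtx']))@np.array([u,v,1.]); o=np.array(p['xyz'])
    return o+d*(z-o[2])/d[2]
```

View pics/side0b.png

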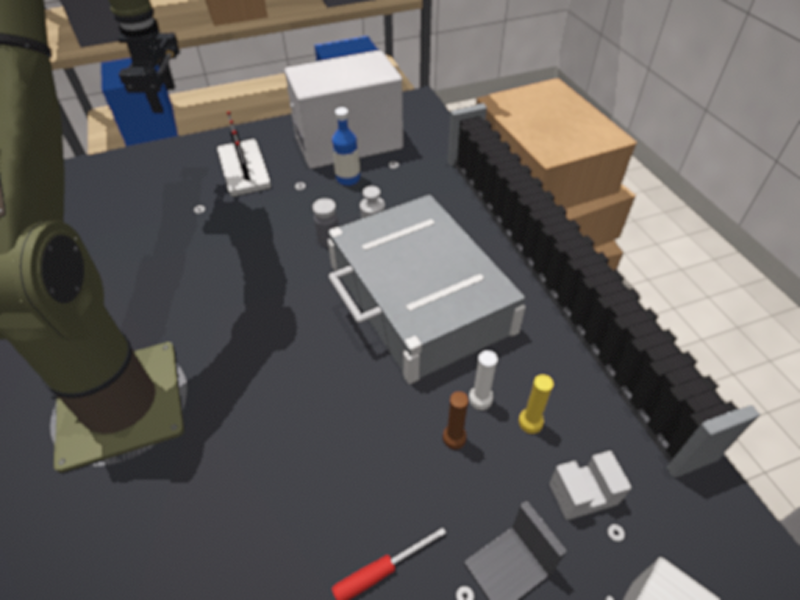

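View pics/top0b.png

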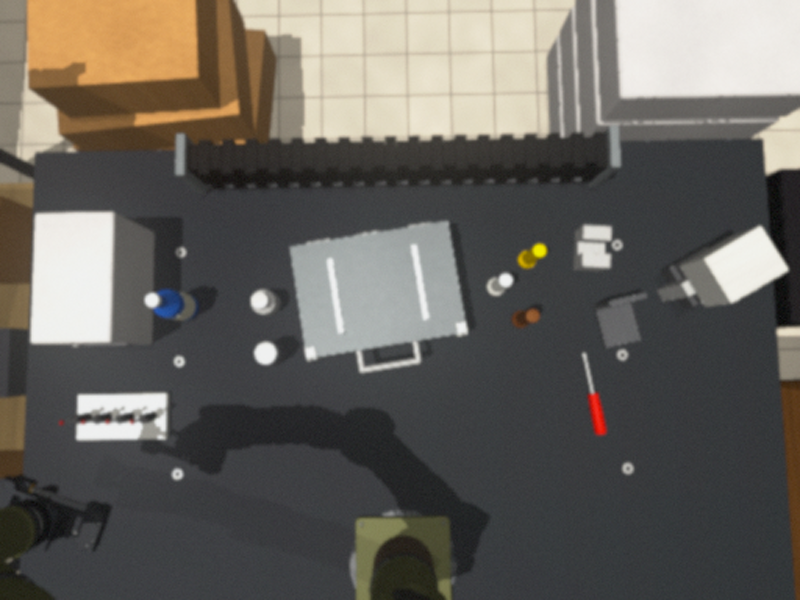

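Run:
```python
from h import *
im=cv2.imread('pics/top0.png'); c=im[125:245,170:310]; cv2.imwrite('pics/t1.png',cv2.resize(c,None,fx=5,fy=5,interpolation=cv2.INTER_CUBIC))
im=cv2.imread('pics/side0.png'); c=im[120:245,205:340]; cv2.imwrite('pics/s1.png',cv2.resize(c,None,fx=4.6,fy=4.6,interpolation=cv2.INTER_CUBIC))
```

```text
(no output)
```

View pics/t1.png

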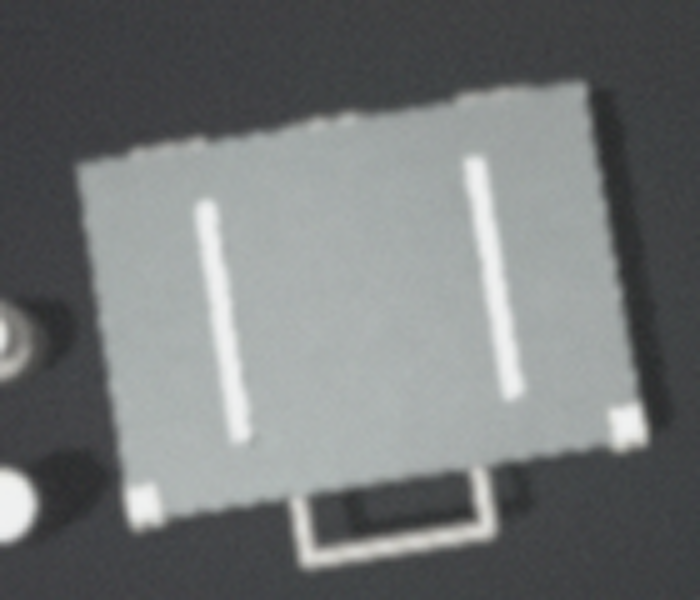

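View pics/s1.png

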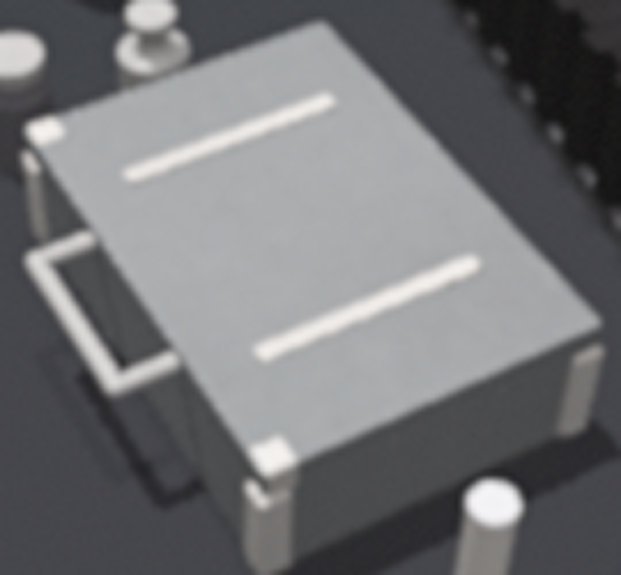

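```bash
cat >> h.py <<'E'
def fitcase(obs):
    # obs: list of (p, u,v, casepoint)
    from scipy.optimize import least_squares
    def f(x):
        c,s=np.cos(x[2]),np.sin(x[2]); M=np.array([[c,-s,0],[s,c,0],[0,0,1]])
        return np.concatenate([(proj(p,M@np.array(P)+[x[0],x[1],0])[0]-[u,v]) for p,u,v,P in obs])
    o=least_squares(f,[.596,.044,.14],loss='soft_l1'); return o.x,f(o.x).reshape(-1,2)
E
python3 - <<'E'
from h import *
pt=r.read_camera('top'); ps=r.read_camera('side')
C=lambda q,p,off,k: [(p,(u+.5)/k-.5+off[0],(v+.5)/k-.5+off[1],P) for u,v,P in q]
z=.104
T=C([(78,163,(.12,.17,z)),(586,83,(.12,-.17,z)),(132,525,(-.12,.17,z)),(645,443,(-.12,-.17,z)),(305,560,(-.162,.06,.092)),(490,532,(-.162,-.06,.092))],pt,(170,125),5)
S=C([(322,22,(.12,.17,z)),(600,322,(.12,-.17,z)),(282,474,(-.12,-.17,z)),(30,132,(-.12,.17,z)),(35,262,(-.162,.06,.092)),(115,387,(-.162,-.06,.092))],ps,(205,120),4.6)
for o in (T,S,T+S):
    x,e=fitcase(o); print(np.round(x,4),np.round(e,1).tolist())
c,s=np.cos(x[2]),np.sin(x[2]); M=np.array([[c,-s,0],[s,c,0],[0,0,1]])
for P in [(-.162,0,.092),(.12,0,.08),(.006,-.121,.148)]: print(np.round(M@np.array(P)+[x[0],x[1],0],4))
# tool axes
q=r.sense(); print(R.from_rotvec(q['orientation']).as_matrix().round(3))
p=r.read_camera('wrist'); Rt=R.from_rotvec(q['orientation']).as_matrix()
print('cam in tool',Rt.T@(np.array(p['xyz'])-q['eef_pos']),(Rt.T@R.from_rotvec(p['rotation']).as_matrix()).round(2)); print(q['time_s'])
# pusher
for (pp,n) in((ps,'s'),(pt,'t')):
    print(proj(pp,[[.611,-.223,.13],[.611,-.223,0]]))
E
```

```text
[0.5949 0.0452 0.1412] [[0.1, 0.2], [-0.1, 0.2], [-0.3, -0.3], [0.1, -0.2], [0.6, 0.1], [-0.3, 0.0]]
[0.5982 0.0452 0.1526] [[-0.0, -0.2], [0.8, -0.2], [-3.2, 0.3], [-1.0, -0.5], [0.5, 0.3], [0.8, 0.1]]
[0.5964 0.0452 0.1454] [[0.0, -0.0], [-0.3, -0.4], [-0.1, -0.6], [0.2, -0.9], [0.8, -0.3], [-0.1, -0.5], [-0.1, -0.1], [0.0, 0.3], [-4.4, 0.5], [-1.4, -0.7], [-0.1, 0.1], [-0.2, 0.0]]
[0.4361 0.0217 0.092 ]
[0.7151 0.0626 0.08  ]
[ 0.6198 -0.0737  0.148 ]
[[-0.946  0.325 -0.   ]
 [ 0.325  0.946  0.   ]
 [ 0.     0.    -1.   ]]
cam in tool [ 8.42566393e-02 -3.80927430e-05 -1.27532177e-01] [[-0.   -0.95 -0.32]
 [ 1.   -0.   -0.  ]
 [ 0.   -0.32  0.95]]
1.75
[[313.56034701 229.57055194]
 [308.49537634 256.43773477]]
[[324.68885322 177.79568982]
 [317.87904505 182.39355079]]
```

```bash
cat >> h.py <<'E'
CX,CY,YAW=.5955,.0452,.143
Mc=R.from_euler('z',YAW).as_matrix()
def cw(P): return Mc@np.array(P,float)+[CX,CY,0]
def wc(P): return Mc.T@(np.array(P,float)-[CX,CY,0])
def rot(z,y):  # tool z axis & jaw axis (world)
    z=np.array(z,float);z/=np.linalg.norm(z);y=np.array(y,float);y-=z*(y@z);y/=np.linalg.norm(y)
    return np.column_stack([np.cross(y,z),y,z])
def go(pos,Rm=None,q=None):
    q=q or r.sense(); R0=R.from_rotvec(q['orientation']).as_matrix()
    Rm=R0 if Rm is None else Rm
    print('t',round(q['time_s'],2),'slide',(R0.T@(np.array(pos)-q['eef_pos'])).round(4).tolist(),'turn',R.from_matrix(R0.T@Rm).as_rotvec().round(3).tolist())
E
python3 - <<'E'
from h import *
go(cw([-.162,0,.19]),rot([0,0,-1],cw([1,0,0])-cw([0,0,0])))
E
```

```text
t 1.8 slide [-0.4044, -0.4628, 0.0677] turn [0.0, -0.0, 1.097]
```

>>> {"name": "play_rows", "arguments": {"slide": [[-0.404,-0.463,0.068],[-0.404,-0.463,0.068],[-0.404,-0.463,0.068],[-0.404,-0.463,0.068],[-0.404,-0.463,0.068]], "turn": [[0,0,1.097],[0,0,1.097],[0,0,1.097],[0,0,1.097],[0,0,1.097]], "gripper": [40,40,40,40,40]}}

```text
time_s: 2.3
eef_pos: [0.2973, 0.3594, 0.2304]
orientation: [1.624, 2.689, 0.002]
ft_force: [1.2, 0.4, 0.1]
grip_width: 0.0503
```

Run:
```python
from h import *
go(cw([-.162,0,.19]),rot([0,0,-1],cw([1,0,0])-cw([0,0,0])))
```

```text
t 2.3 slide [-0.3627, -0.035, 0.0402] turn [0.001, -0.001, 0.341]
```

>>> {"name": "play_rows", "arguments": {"slide": [[-0.363,-0.035,0.04],[-0.363,-0.035,0.04],[-0.363,-0.035,0.04],[-0.363,-0.035,0.04],[-0.363,-0.035,0.04]], "turn": [[0,0,0.341],[0,0,0.341],[0,0,0.341],[0,0,0.341],[0,0,0.341]], "gripper": [40,40,40,40,40]}}

```text
time_s: 2.8
eef_pos: [0.3929, 0.1301, 0.203]
orientation: [2.049, 2.381, 0.002]
ft_force: [0.9, 0.4, 0.1]
grip_width: 0.0351
```

Run:
```python
from h import *
go(cw([-.162,0,.19]),rot([0,0,-1],cw([1,0,0])-cw([0,0,0])))
```

```text
t 2.8 slide [-0.1131, 0.0257, 0.013] turn [0.001, -0.0, 0.007]
```

>>> {"name": "play_rows", "arguments": {"slide": [[-0.113,0.026,0.013],[-0.113,0.026,0.013],[-0.113,0.026,0.013],[-0.113,0.026,0.05],[-0.113,0.026,0.08]], "turn": [[0,0,0.007],[0,0,0.007],[0,0,0.007],[0,0,0.007],[0,0,0.007]], "gripper": [40,40,40,40,40]}}

```text
time_s: 3.3
eef_pos: [0.4359, 0.0227, 0.1224]
orientation: [2.06, 2.369, 0.004]
ft_force: [0.3, -0.8, -0.4]
grip_width: 0.0352
```

Run:
```python
from h import *
go(cw([-.162,0,.092]),rot([0,0,-1],cw([1,0,0])-cw([0,0,0])))
p=r.read_camera('wrist'); save(p,'w1')
L=r.landmark_of(p,'lid_handle'); print(L)
```

```text
t 3.3 slide [-0.0005, -0.001, 0.0304] turn [0.003, -0.0, -0.004]
[{'position': [0.4375, 0.0219, 0.0924], 'conf': 0.82}]
```

View pics/w1.png

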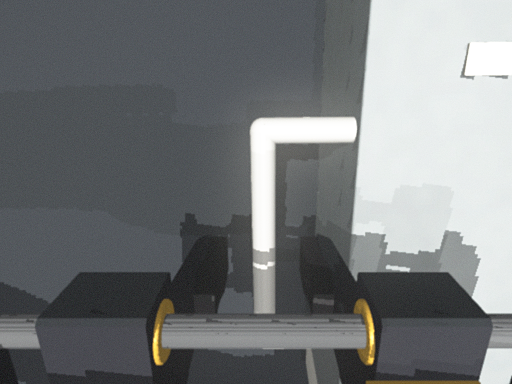

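The bar runs down column ~264, centred between the two fingers (columns ~205 and ~325). Descend and grip.

>>> {"name": "play_rows", "arguments": {"slide": [[0,0,0.03],[0,0,0.03],[0,0,0.03],[0,0,0.03],[0,0,0.03]], "turn": [[0,0,0],[0,0,0],[0,0,0],[0,0,0],[0,0,0]], "gripper": [40,40,0,0,0], "newtons": 20}}

```text
time_s: 3.9
eef_pos: [0.4353, 0.0238, 0.0943]
orientation: [2.057, 2.372, 0.003]
ft_force: [0.0, 0.2, -1.0]
grip_width: 0.013
```

Run:
```python
from h import *
q=r.sense(); R0=R.from_rotvec(q['orientation']).as_matrix(); print(wc(q['eef_pos']),q['ft_force'],q['grip_width'])
def bar(t): return np.array([.12-.282*np.cos(t)+.012*np.sin(t),0,.08+.282*np.sin(t)+.012*np.cos(t)])
b0=cw(bar(0))
for t in np.arange(.1,1.21,.1).tolist()+[1.18,1.19]: print(round(t,2),(R0.T@(cw(bar(t))-b0)).round(4))
```

```text
[-0.16163459  0.00164595  0.09431848] [ 0.04329014  0.20277671 -0.96565331] 0.013022161324130112
0.1 [ 0.      0.0027 -0.0281]
0.2 [ 0.      0.0081 -0.0558]
0.3 [ 0.      0.0163 -0.0828]
0.4 [ 0.      0.0272 -0.1088]
0.5 [ 0.      0.0406 -0.1336]
0.6 [ 1.00e-04  5.64e-02 -1.57e-01]
0.7 [ 1.000e-04  7.450e-02 -1.787e-01]
0.8 [ 1.000e-04  9.460e-02 -1.984e-01]
0.9 [ 1.000e-04  1.166e-01 -2.161e-01]
1.0 [ 1.000e-04  1.403e-01 -2.314e-01]
1.1 [ 2.000e-04  1.654e-01 -2.444e-01]
1.2 [ 2.000e-04  1.916e-01 -2.547e-01]
1.18 [ 2.000e-04  1.863e-01 -2.529e-01]
1.19 [ 2.000e-04  1.890e-01 -2.538e-01]
```

>>> {"name": "play_rows", "arguments": {"slide": [[0,0.001,-0.014],[0,0.003,-0.028],[0,0.008,-0.056],[0,0.016,-0.083],[0,0.027,-0.109]], "turn": [[0,0,0],[0,0,0],[0,0,0],[0,0,0],[0,0,0]], "gripper": [0,0,0,0,0]}}

```text
time_s: 4.4
eef_pos: [0.4638, 0.028, 0.2043]
orientation: [2.055, 2.371, 0.008]
ft_force: [9.7, 1.9, -9.5]
grip_width: 0.0107
```

```bash
cat >> h.py <<'E'
def bar(t): return np.array([.12-.282*np.cos(t)+.012*np.sin(t),0,.08+.282*np.sin(t)+.012*np.cos(t)])
E
python3 - <<'E'
from h import *
q=r.sense(); R0=R.from_rotvec(q['orientation']).as_matrix(); c=wc(q['eef_pos']); print(c,q['ft_force'],q['grip_width'])
d=c-[.12,0,.08]; print('theta',np.arctan2(d[2],-d[0])-np.arctan2(12,282), np.hypot(d[0],d[2]))
E
```

```text
[-0.13278662  0.00173255  0.2043458 ] [ 9.66105108  1.89972127 -9.5023005 ] 0.010745299827822725
theta 0.4146193037029084 0.28171430768626377
```

Run:
```python
from h import *
p=r.read_camera('wrist'); save(p,'w2'); p=r.read_camera('side'); save(p,'s2'); print(r.sense()['ft_force'],r.sense()['grip_width'])
a=cv2.imread('pics/w2.png');b=cv2.imread('pics/s2.png'); cv2.imwrite('pics/c2.png',cv2.resize(np.hstack([a,b]),(800,300)))
L=r.landmark_of(p,'lid_handle'); print([(wc(l['position']),l['conf']) for l in L])
```

```text
[ 3.69611841  1.53854973 -3.33257979] 0.010677682830194513
[(array([-0.13443883, -0.00327412,  0.2069    ]), 0.77)]
```

View pics/c2.png

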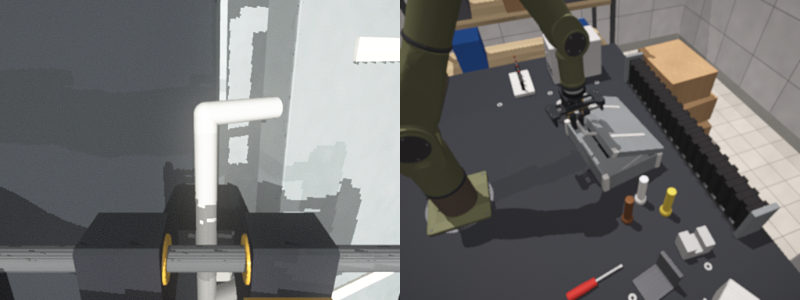

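Run:
```python
from h import *
q=r.sense(); R0=rot([0,0,-1],Mc[:,0])
for t in np.arange(.45,1.25,.08): print(round(t,2),(R0.T@(Mc@(bar(t)-bar(.41)))).round(3))
```

```text
0.45 [ 0.     0.005 -0.01 ]
0.53 [ 0.     0.017 -0.03 ]
0.61 [ 0.     0.03  -0.048]
0.69 [-0.     0.044 -0.065]
0.77 [ 0.     0.06  -0.082]
0.85 [-0.     0.077 -0.096]
0.93 [ 0.     0.095 -0.11 ]
1.01 [-0.     0.114 -0.122]
1.09 [-0.     0.134 -0.132]
1.17 [-0.     0.155 -0.141]
```

>>> {"name": "play_rows", "arguments": {"slide": [[0,0.012,-0.02],[0,0.023,-0.039],[0,0.037,-0.057],[0,0.052,-0.074],[0,0.066,-0.087]], "turn": [[0,0,0],[0,0,0],[0,0,0],[0,0,0],[0,0,0]], "gripper": [0,0,0,0,0]}}

```text
time_s: 5.05
eef_pos: [0.5284, 0.0376, 0.2886]
orientation: [2.056, 2.373, 0.004]
ft_force: [9.2, 1.6, -16.1]
grip_width: 0.0105
```

```bash
cat >> h.py <<'E'
def th():
    q=r.sense(); c=wc(q['eef_pos']); d=c-[.12,0,.08]
    t=np.arctan2(d[2],-d[0])-np.arctan2(12,282); print('case',c.round(4),'theta',round(t,3),'rad',np.hypot(d[0],d[2]).round(4),'grip',round(q['grip_width'],4),'F',np.round(q['ft_force'],1),'t',q['time_s']); return t
E
python3 - <<'E'
from h import *
t0=th()
R0=R.from_rotvec(r.sense()['orientation']).as_matrix()
for t in np.arange(t0,1.25,.05): print(round(t,2),(R0.T@(Mc@(bar(t)-bar(t0)))).round(3))
E
```

```text
case [-0.0675  0.002   0.2886] theta 0.796 rad 0.2805 grip 0.0105 F [  9.2   1.6 -16.1] t 5.05
0.8 [0. 0. 0.]
0.85 [ 0.     0.011 -0.009]
0.9 [ 0.     0.022 -0.018]
0.95 [ 0.     0.034 -0.026]
1.0 [ 0.     0.046 -0.033]
1.05 [ 0.     0.058 -0.04 ]
1.1 [ 0.     0.071 -0.046]
1.15 [ 0.     0.084 -0.052]
1.2 [ 0.     0.097 -0.057]
1.25 [ 0.     0.11  -0.061]
```

>>> {"name": "play_rows", "arguments": {"slide": [[0,0.006,-0.004],[0,0.018,-0.012],[0,0.03,-0.021],[0,0.042,-0.029],[0,0.055,-0.037]], "turn": [[0,0,0],[0,0,0],[0,0,0],[0,0,0],[0,0,0]], "gripper": [0,0,0,0,0]}}

```text
time_s: 5.55
eef_pos: [0.5789, 0.0451, 0.3238]
orientation: [-2.054, -2.371, 0.007]
ft_force: [3.0, 2.8, -12.7]
grip_width: 0.0098
```

Run:
```python
from h import *
t0=th()
R0=R.from_rotvec(r.sense()['orientation']).as_matrix()
for t in np.arange(t0,1.25,.03): print(round(t,2),(R0.T@(Mc@(bar(t)-bar(t0)))).round(3))
```

```text
case [-0.0164  0.0022  0.3238] theta 1.018 rad 0.2794 grip 0.0098 F [  3.    2.8 -12.7] t 5.55
1.02 [0. 0. 0.]
1.05 [ 0.     0.007 -0.004]
1.08 [ 0.     0.015 -0.008]
1.11 [ 0.     0.023 -0.012]
1.14 [ 0.     0.03  -0.015]
1.17 [ 0.     0.038 -0.018]
1.2 [ 0.     0.046 -0.021]
1.23 [ 0.     0.054 -0.024]
```

>>> {"name": "play_rows", "arguments": {"slide": [[0,0.007,-0.004],[0,0.015,-0.008],[0,0.023,-0.012],[0,0.03,-0.016],[0,0.038,-0.019]], "turn": [[0,0,0],[0,0,0],[0,0,0],[0,0,0],[0,0,0]], "gripper": [0,0,0,0,0], "newtons": 40}}

```text
time_s: 6.05
eef_pos: [0.6165, 0.0507, 0.3408]
orientation: [-2.053, -2.37, 0.008]
ft_force: [4.3, 3.7, -18.9]
grip_width: 0.0091
```

Run:
```python
from h import *
t0=th()
p=r.read_camera('side'); save(p,'s3'); 
for q in ('stay_knob','lid_handle'): print(q,[(wc(l['position']).round(4),l['conf']) for l in r.landmark_of(p,q)])
p=r.read_camera('wrist'); save(p,'w3')
a=cv2.imread('pics/w3.png');b=cv2.imread('pics/s3.png'); cv2.imwrite('pics/c3.png',cv2.resize(np.hstack([a,b[60:252,180:436].repeat(2,0).repeat(2,1)]),(800,300)))
th()
```

```text
case [0.0216 0.0024 0.3408] theta 1.168 rad 0.2788 grip 0.0091 F [  4.3   3.7 -18.9] t 6.05
stay_knob [(array([ 0.0253, -0.1221,  0.1356]), 0.45)]
lid_handle [(array([ 0.0165, -0.0006,  0.3473]), 0.82)]
case [0.0228 0.0024 0.3411] theta 1.172 rad 0.2786 grip 0.0092 F [  6.9   2.8 -19.6] t 6.25
```

View pics/c3.png

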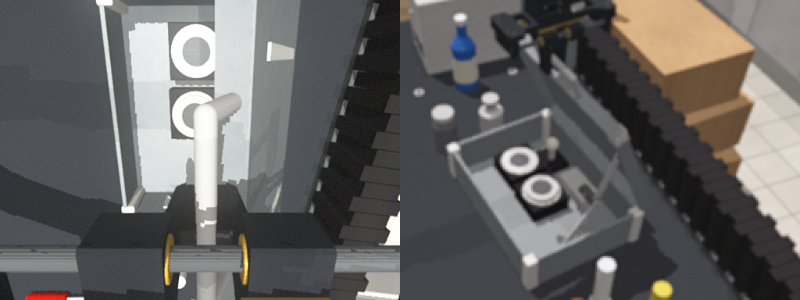

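>>> {"name": "play_rows", "arguments": {"slide": [[0,0.003,0.001],[0,0.006,0.001],[0,0.008,0.001],[0,0.009,0.001],[0,0.009,0.001]], "turn": [[0,0,0],[0,0,0],[0,0,0],[0,0,0],[0,0,0]], "gripper": [0,0,0,0,0]}}

```text
time_s: 6.75
eef_pos: [0.6219, 0.0514, 0.3424]
orientation: [-2.051, -2.366, 0.015]
ft_force: [-11.8, 3.0, -3.5]
grip_width: 0.0092
```

Run:
```python
from h import *
t0=th()
p=r.read_camera('side'); save(p,'s4'); 
for q in ('stay_knob','lid_handle'): print(q,[(wc(l['position']).round(4),l['conf']) for l in r.landmark_of(p,q)])
th()
```

```text
case [0.0271 0.0024 0.3424] theta 1.188 rad 0.2784 grip 0.0092 F [-11.8   3.   -3.5] t 6.75
stay_knob [(array([ 0.0107, -0.1234,  0.1475]), 0.66)]
lid_handle [(array([ 0.0222, -0.0025,  0.3478]), 0.92)]
case [0.0271 0.0024 0.3424] theta 1.188 rad 0.2784 grip 0.0094 F [-11.8   2.4  -4.3] t 6.9
```

>>> {"name": "play_rows", "arguments": {"slide": [[0,-0.003,0],[0,-0.006,0],[0,-0.007,0],[0,-0.007,0],[0,-0.007,0]], "turn": [[0,0,0],[0,0,0],[0,0,0],[0,0,0],[0,0,0]], "gripper": [0,0,0,0,0]}}

```text
time_s: 7.4
eef_pos: [0.6198, 0.0511, 0.3418]
orientation: [-2.055, -2.372, 0.003]
ft_force: [1.3, 4.2, -20.4]
grip_width: 0.0091
```

Run:
```python
from h import *
t0=th()
p=r.read_camera('side'); save(p,'s5'); 
for q in ('stay_knob','cap_top','nest','pusher'): print(q,[(wc(l['position']).round(4),np.round(l['position'],4),l['conf']) for l in r.landmark_of(p,q)])
b=cv2.imread('pics/s5.png'); cv2.imwrite('pics/s5b.png',cv2.resize(b[90:280,180:436],(800,594),interpolation=cv2.INTER_CUBIC))
```

```text
case [0.0248 0.0024 0.3418] theta 1.18 rad 0.2786 grip 0.0091 F [  1.3   4.2 -20.4] t 7.4
stay_knob [(array([0.0414, 0.4423, 0.0038]), array([0.5734, 0.4889, 0.0038]), 0.63), (array([ 0.0085, -0.1234,  0.1461]), array([ 0.6215, -0.0757,  0.1461]), 0.52)]
cap_top [(array([-0.0039, -0.0057,  0.0531]), array([0.5925, 0.039 , 0.0531]), 0.83)]
nest [(array([ 0.0027, -0.0037,  0.0079]), array([0.5987, 0.0419, 0.0079]), 0.94), (array([-0.0272, -0.268 ,  0.0033]), array([ 0.6068, -0.2239,  0.0033]), 0.35)]
pusher [(array([-0.1091, -0.3012, -0.0005]), array([ 5.304e-01, -2.685e-01, -5.000e-04]), 0.92), (array([-0.0245, -0.2677,  0.    ]), array([ 0.6094, -0.2233,  0.    ]), 0.82), (array([ 0.0252, -0.344 , -0.0037]), array([ 0.6695, -0.2917, -0.0037]), 0.67), (array([ 0.12  , -0.001 ,  0.0839]), array([0.7144, 0.0613, 0.0839]), 0.63), (array([ 0.0188, -0.0027,  0.3458]), array([0.6145, 0.0452, 0.3458]), 0.16)]
```

View pics/s5b.png

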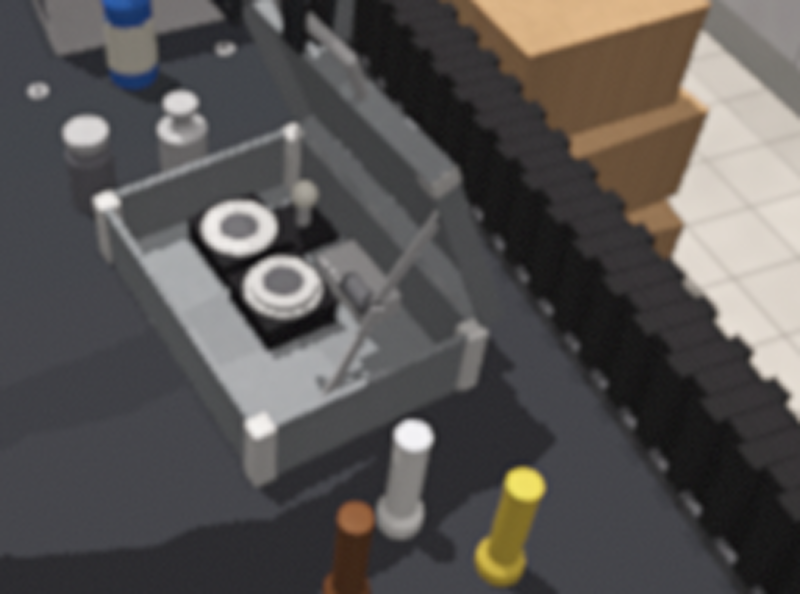

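>>> {"name": "play_rows", "arguments": {"slide": [[0,0,0.001],[0,0,0.002],[0,0,0.002],[0,0,-0.03],[0,-0.003,-0.07]], "turn": [[0,0,0],[0,0,0],[0,0,0],[0,0,0],[0,0,0]], "gripper": [35,35,35,35,35]}}

```text
time_s: 8.15
eef_pos: [0.6177, 0.0488, 0.4148]
orientation: [2.059, 2.372, -0.002]
ft_force: [0.3, -0.5, -0.3]
grip_width: 0.0305
```

```bash
cat >> h.py <<'E'
def Rt(deg,yaw=0): # tool tilted deg back toward robot, jaws along case y rotated by yaw deg
    M=R.from_euler('z',yaw,degrees=True).as_matrix(); a=np.radians(deg)
    return rot(Mc@M@[np.sin(a),0,-np.cos(a)],Mc@M@[0,1,0])
E
python3 - <<'E'
from h import *
th(); p=r.read_camera('side'); save(p,'s6')
print([(wc(l['position']).round(4),l['conf']) for l in r.landmark_of(p,'stay_knob')+r.landmark_of(p,'lid_handle')])
go(cw([-.02,-.05,.42]),Rt(0)); print(r.sense()['qpos'])
E
```

```text
case [2.250e-02 4.000e-04 4.148e-01] theta 1.245 rad 0.3488 grip 0.0305 F [ 0.3 -0.5 -0.3] t 8.15
[(array([ 0.0065, -0.1191,  0.1491]), 0.68), (array([ 0.0204, -0.0016,  0.3445]), 0.71), (array([-0.0955,  0.2525,  0.0003]), 0.61)]
t 8.3 slide [-0.0505, -0.0444, -0.0018] turn [0.007, 0.009, -1.573]
[-0.13824586  0.53751846 -0.02837387  1.34221543  0.01656162  1.2518791
 -0.02708042]
```

Run:
```python
from h import *
p=r.read_camera('side'); print(ray(p,311.8,228.7,.13))
# white mask
def cent(p,box,zz):
    f=p['frame'].astype(int); x0,y0,x1,y1=box; s=f[y0:y1,x0:x1]; m=((s.min(2)>200)).astype(np.uint8)
    n,l,st,c=cv2.connectedComponentsWithStats(m)
    for i in range(1,n):
        if st[i,4]>15: print(st[i],c[i]+[x0,y0],ray(p,c[i][0]+x0,c[i][1]+y0,zz))
cent(p,(290,215,335,265),.13)
p2=r.read_camera('top'); save(p2,'t2'); cent(p2,(305,165,340,200),.13)
tgt=cw([-.04,-.16,.42]); go(tgt,Rt(0))
```

```text
[ 0.60804081 -0.21903752  0.13      ]
[18 11 10  8 56] [312.69642857 229.83928571] [ 0.60861011 -0.22297398  0.13      ]
[17 11  6  7 30] [324.2 178.7] [ 0.6081021  -0.22134319  0.13      ]
t 8.4 slide [-0.1609, -0.0625, -0.0052] turn [0.001, 0.002, -1.573]
```

>>> {"name": "play_rows", "arguments": {"slide": [[-0.04,-0.03,-0.005],[-0.08,-0.06,-0.005],[-0.12,-0.0625,-0.005],[-0.16,-0.0625,-0.005],[-0.2,-0.0625,-0.005]], "turn": [[0,0,-1.573],[0,0,-1.573],[0,0,-1.573],[0,0,-1.573],[0,0,-1.573]], "gripper": [60,60,60,60,60]}}

```text
time_s: 8.9
eef_pos: [0.5835, -0.1589, 0.4182]
orientation: [-1.037, -2.964, 0.001]
ft_force: [0.3, 0.1, -0.1]
grip_width: 0.0533
```

Run:
```python
from h import *
go([.6085,-.2225,.28],Rt(25))
```

```text
t 8.9 slide [-0.0594, -0.034, 0.1382] turn [-0.178, -0.413, -0.803]
```

>>> {"name": "play_rows", "arguments": {"slide": [[-0.02,-0.012,0.02],[-0.04,-0.022,0.04],[-0.059,-0.034,0.06],[-0.059,-0.034,0.1],[-0.059,-0.034,0.138]], "turn": [[-0.178,-0.413,-0.803],[-0.178,-0.413,-0.803],[-0.178,-0.413,-0.803],[-0.178,-0.413,-0.803],[-0.178,-0.413,-0.803]], "gripper": [60,60,60,60,60]}}

```text
time_s: 9.4
eef_pos: [0.6082, -0.2212, 0.2796]
orientation: [0.018, 2.779, 0.033]
ft_force: [0.9, -0.3, -2.1]
grip_width: 0.0529
```

Run:
```python
from h import *
go([.6085,-.2225,.18],Rt(25))
p=r.read_camera('wrist'); save(p,'w4')
print([(np.round(l['position'],4),l['conf']) for l in r.landmark_of(p,'pusher')])
print(proj(p,[[.6085,-.2225,.13],[.6085,-.2225,0]]))
```

```text
t 9.4 slide [0.0349, -0.0039, 0.0932] turn [-0.035, -0.072, -0.149]
[(array([ 0.6705, -0.2893,  0.0038]), 0.94), (array([ 0.6081, -0.2218, -0.0025]), 0.59)]
[[256.89666537 114.84568574]
 [255.72992297  58.16967661]]
```

View pics/w4.png

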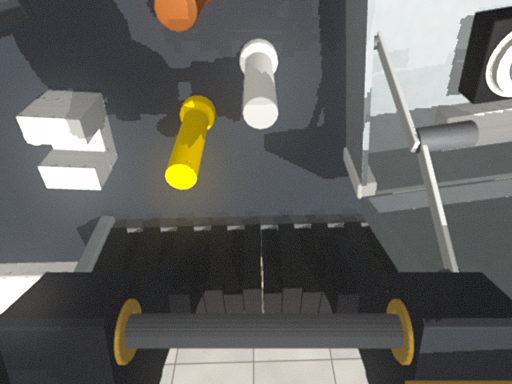

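Run:
```python
from h import *
go([.6085,-.2208,.106],Rt(25)); go([.6085,-.2208,.20],Rt(25))
```

```text
t 9.5 slide [0.0495, -0.0044, 0.1599] turn [-0.031, -0.091, -0.158]
t 9.5 slide [0.0179, -0.0015, 0.0714] turn [-0.031, -0.091, -0.158]
```

>>> {"name": "play_rows", "arguments": {"slide": [[0.005,0,0.03],[0.018,-0.0015,0.071],[0.028,-0.0025,0.1],[0.039,-0.0035,0.13],[0.0495,-0.0044,0.16]], "turn": [[-0.031,-0.091,-0.158],[-0.031,-0.091,-0.158],[-0.031,-0.091,-0.158],[-0.031,-0.091,-0.158],[-0.031,-0.091,-0.158]], "gripper": [60,60,60,60,60]}}

```text
time_s: 10.0
eef_pos: [0.6139, -0.2179, 0.1353]
orientation: [-0.202, 2.711, 0.054]
ft_force: [-0.8, 1.3, -0.7]
grip_width: 0.0528
```

Run:
```python
from h import *
go([.6085,-.2208,.106],Rt(25)); print(r.sense()['ft_force'])
p=r.read_camera('wrist'); save(p,'w5')
```

```text
t 10.0 slide [0.0173, -0.0023, 0.0243] turn [0.01, -0.012, 0.004]
[-0.80215658  1.29849392 -0.72430885]
```

View pics/w5.png

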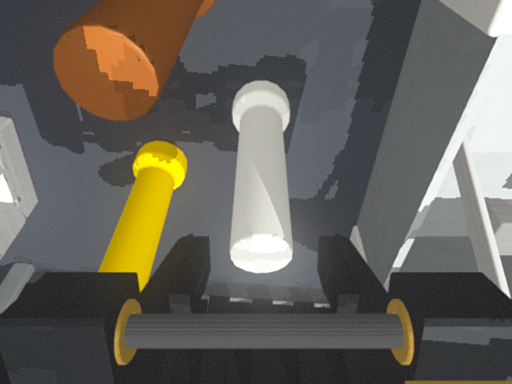

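>>> {"name": "play_rows", "arguments": {"slide": [[0.009,-0.001,0.012],[0.0173,-0.002,0.0243],[0.0173,-0.002,0.0243],[0.0173,-0.002,0.0243],[0.0173,-0.002,0.0243]], "turn": [[0.01,-0.012,0.004],[0.01,-0.012,0.004],[0.01,-0.012,0.004],[0.01,-0.012,0.004],[0.01,-0.012,0.004]], "gripper": [60,60,0,0,0], "newtons": 45}}

```text
time_s: 10.55
eef_pos: [0.6106, -0.222, 0.1097]
orientation: [-0.192, 2.691, 0.036]
ft_force: [0.5, 0.6, 0.1]
grip_width: 0.0309
```

Run:
```python
from h import *
go([.6085,-.2208,.106],Rt(25)); q=r.sense(); print(q['ft_force'],q['grip_width'],q['eef_pos'])
```

```text
t 10.55 slide [0.0033, 0.0015, 0.0025] turn [-0.005, 0.008, 0.001]
[0.47590921 0.57870816 0.06015782] 0.030922605271766105 [ 0.61061547 -0.22198504  0.10973888]
```

Run:
```python
from h import *
print(wc(r.sense()['eef_pos'])); go(cw([-.03,-.265,.13]));go(cw([-.09,-.23,.24])); go(cw([-.09,-.03,.24]))
```

```text
[-0.02311619 -0.26661201  0.10973888]
t 10.55 slide [-0.0025, 0.0015, -0.0213] turn [0.0, 0.0, 0.0]
t 10.55 slide [0.0044, 0.0358, -0.1466] turn [0.0, 0.0, 0.0]
t 10.55 slide [0.0042, 0.2358, -0.1476] turn [0.0, 0.0, 0.0]
```

>>> {"name": "play_rows", "arguments": {"slide": [[0,0,0],[-0.008,0,-0.018],[-0.025,0,-0.054],[-0.02,0.015,-0.09],[-0.005,0.03,-0.13]], "turn": [[0,0,0],[0,0,0],[0,0,0],[0,0,0],[0,0,0]], "gripper": [0,0,0,0,0]}}

```text
time_s: 11.05
eef_pos: [0.5583, -0.1988, 0.2278]
orientation: [-0.193, 2.691, 0.043]
ft_force: [1.4, -0.7, -0.9]
grip_width: 0.0264
```

Run:
```python
from h import *
print(wc(r.sense()['eef_pos']),r.sense()['grip_width'],r.sense()['ft_force']);go(cw([-.09,-.03,.24]),Rt(25))
p=r.read_camera('side'); save(p,'s7'); b=cv2.imread('pics/s7.png'); cv2.imwrite('pics/s7b.png',cv2.resize(b[70:290,150:436],(780,600),interpolation=cv2.INTER_CUBIC))
```

```text
[-0.07154557 -0.23621688  0.22783244] 0.026435278292043465 [ 1.3503068  -0.66671845 -0.89355636]
t 11.05 slide [0.0114, 0.2062, -0.0189] turn [-0.0, 0.008, 0.0]
```

View pics/s7b.png

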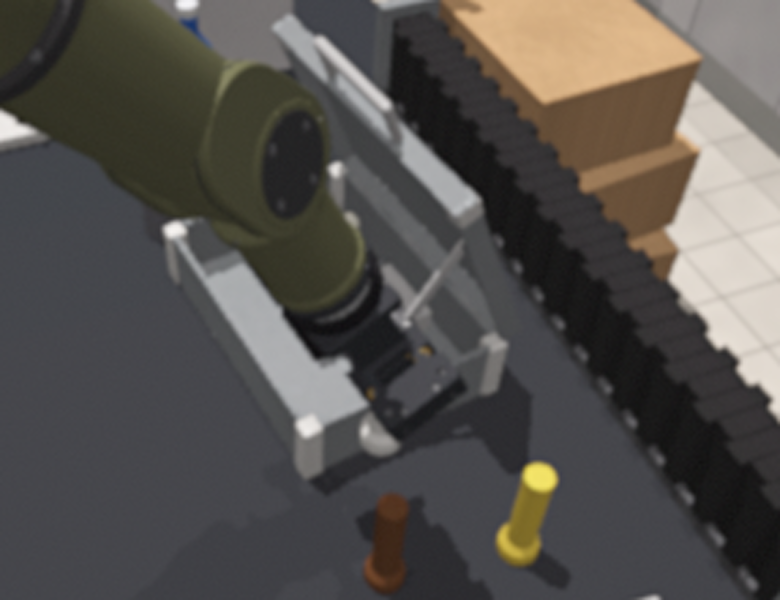

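Run:
```python
from h import *
p=r.read_camera('wrist'); save(p,'w6'); 
for q in ('cap_top','nest'): print(q,[(wc(l['position']).round(4),l['conf']) for l in r.landmark_of(p,q)])
p=r.read_camera('side'); 
for u,v,z in ((283,281,.052),(240,228,.044)):
    print(wc(ray(p,(u+.5)/3.125-.5+180,(v+.5)/3.125-.5+90,z)))
for c in [(0,-.044),(0,.044),(0,0),(0,.088)]:
    print(c,(proj(p,cw([c[0],c[1],.05]))-[180,90])*3.125)
```

```text
cap_top [(array([-0.001 , -0.004 ,  0.0551]), 0.65)]
nest [(array([ 0.0047, -0.0044,  0.0033]), 0.71)]
[ 0.00470903 -0.0037309   0.052     ]
[0.00692105 0.09101294 0.044     ]
(0, -0.044) [[298.20020637 309.32822378]]
(0, 0.044) [[254.74756669 253.11893164]]
(0, 0) [[275.97927536 280.58376057]]
(0, 0.088) [[234.44046199 226.85014821]]
```

View pics/w6.png

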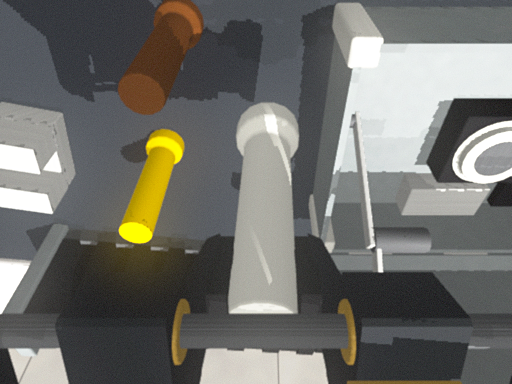

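Run:
```python
from h import *
go(cw([-.085,-.12,.24]),Rt(25));go(cw([-.085,-.004,.24]),Rt(25))
```

```text
t 11.3 slide [0.004, 0.1171, -0.0182] turn [-0.001, 0.005, 0.001]
t 11.3 slide [0.0039, 0.2331, -0.0183] turn [-0.001, 0.005, 0.001]
```

>>> {"name": "play_rows", "arguments": {"slide": [[0.004,0.045,-0.018],[0.004,0.09,-0.018],[0.004,0.138,-0.018],[0.004,0.186,-0.018],[0.004,0.233,-0.018]], "turn": [[0,0.005,0],[0,0.005,0],[0,0.005,0],[0,0.005,0],[0,0.005,0]], "gripper": [0,0,0,0,0]}}

```text
time_s: 11.8
eef_pos: [0.5209, -0.031, 0.2378]
orientation: [-0.187, 2.701, 0.034]
ft_force: [0.9, 0.5, -3.9]
grip_width: 0.0269
```

Run:
```python
from h import *
go(cw([.002,-.004,.24]),Rt(25)); print(r.sense()['grip_width'],wc(r.sense()['eef_pos']))
p=r.read_camera('wrist'); save(p,'w7'); 
for q in ('cap_top','nest'): print(q,[(wc(l['position']).round(4),l['conf']) for l in r.landmark_of(p,q)])
for c in [(.002,-.004),(.002,.09)]:
  for z in (.042,.044,.052): print(c,z,proj(p,cw([c[0],c[1],z])))
p=r.read_camera('side'); save(p,'s8'); b=cv2.imread('pics/s8.png'); cv2.imwrite('pics/s8b.png',cv2.resize(b[70:290,150:436],(780,600),interpolation=cv2.INTER_CUBIC))
```

```text
t 11.8 slide [-0.0794, 0.0613, 0.0342] turn [-0.007, -0.001, -0.003]
0.02690448022836825 [-0.08474418 -0.06479434  0.23783319]
cap_top []
nest [(array([ 0.0043, -0.0067,  0.0046]), 0.78)]
(0.002, -0.004) 0.042 [[323.66067783 153.96974421]]
(0.002, -0.004) 0.044 [[323.89998143 155.17156987]]
(0.002, -0.004) 0.052 [[324.87747519 160.08071915]]
(0.002, 0.09) 0.042 [[414.78995335 153.84119104]]
(0.002, 0.09) 0.044 [[415.4104    155.0452924]]
(0.002, 0.09) 0.052 [[417.94489044 159.96398022]]
```

View pics/w7.png

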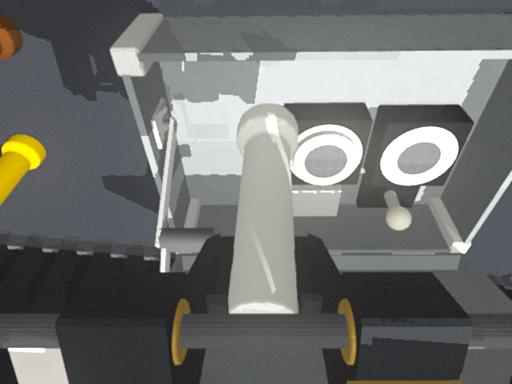

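View pics/s8b.png

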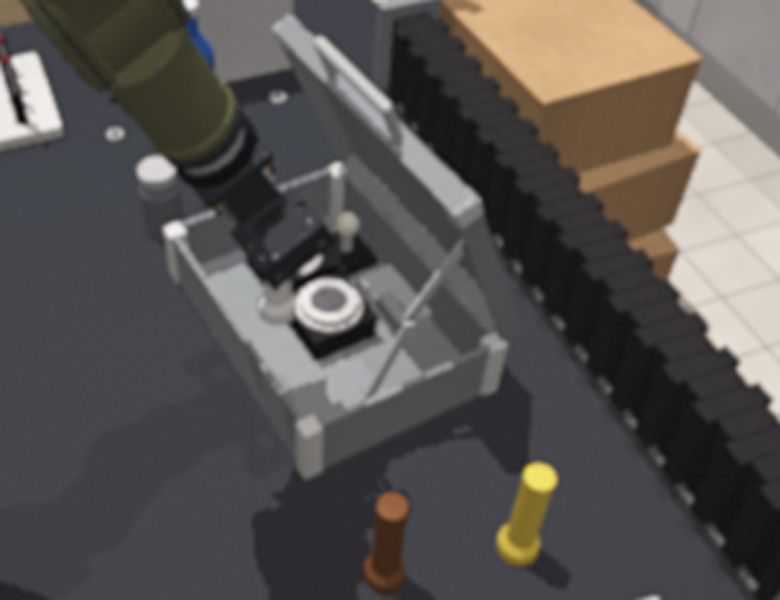

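Run:
```python
from h import *
go(cw([-.001,-.0045,.19]),Rt(25)); go(cw([-.001,-.0045,.17]),Rt(25))
```

```text
t 12.0 slide [-0.0562, 0.055, 0.0792] turn [0.003, -0.002, 0.004]
t 12.0 slide [-0.0478, 0.055, 0.0973] turn [0.003, -0.002, 0.004]
```

>>> {"name": "play_rows", "arguments": {"slide": [[-0.02,0.02,0.025],[-0.038,0.037,0.05],[-0.056,0.055,0.079],[-0.056,0.055,0.079],[-0.056,0.055,0.079]], "turn": [[0.003,0,0.004],[0.003,0,0.004],[0.003,0,0.004],[0.003,0,0.004],[0.003,0,0.004]], "gripper": [0,0,0,0,0], "newtons": 55}}

```text
time_s: 12.5
eef_pos: [0.5947, 0.0378, 0.1892]
orientation: [-0.189, 2.703, 0.04]
ft_force: [-0.5, -1.1, -1.9]
grip_width: 0.0268
```

Run:
```python
from h import *
go(cw([-.001,-.0045,.17]),Rt(25)); print(r.sense()['grip_width'],wc(r.sense()['eef_pos']),r.sense()['ft_force'])
p=r.read_camera('side'); save(p,'s9'); b=cv2.imread('pics/s9.png'); cv2.imwrite('pics/s9b.png',cv2.resize(b[120:240,220:376],(780,600),interpolation=cv2.INTER_CUBIC))
p=r.read_camera('wrist'); save(p,'w9')
```

```text
t 12.5 slide [0.0073, 0.0027, 0.0178] turn [-0.003, -0.003, -0.003]
0.026820909290525805 [-0.00184091 -0.00717798  0.18919658] [-0.4678364  -1.11868752 -1.89215229]
```

View pics/s9b.png

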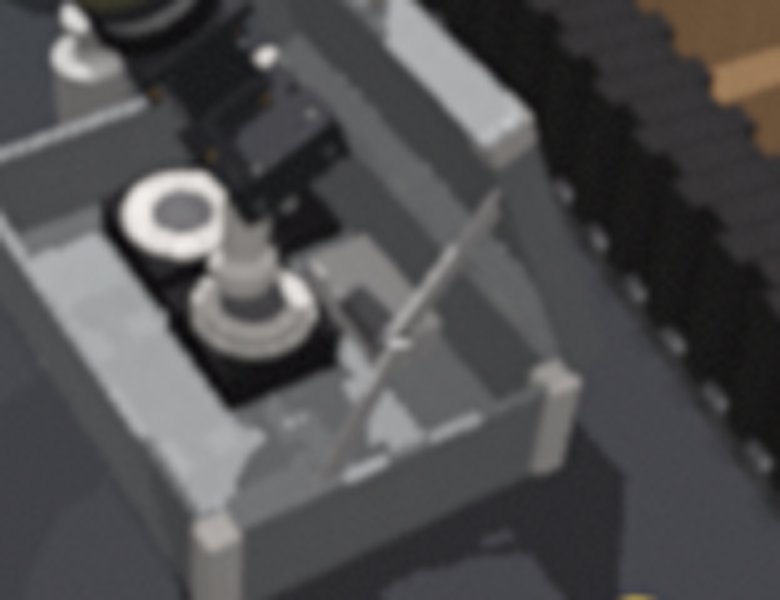

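View pics/w9.png

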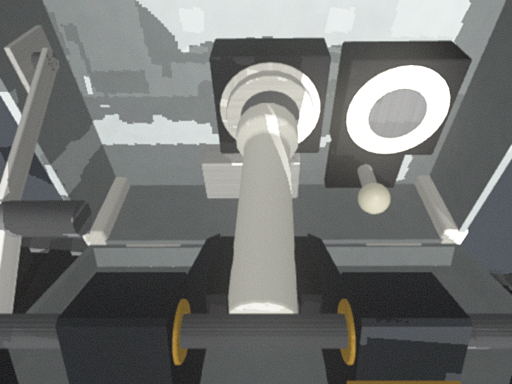

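>>> {"name": "play_rows", "arguments": {"slide": [[0.005,0.0027,0.009],[0.009,0.0027,0.018],[0.011,0.0027,0.023],[0.0125,0.0027,0.026],[0.0135,0.0027,0.028]], "turn": [[0,0,0],[0,0,0],[0,0,0],[0,0,0],[0,0,0]], "gripper": [0,0,0,0,0]}}

```text
time_s: 13.1
eef_pos: [0.5941, 0.0406, 0.1604]
orientation: [-0.19, 2.699, 0.039]
ft_force: [-1.1, -1.5, 6.0]
grip_width: 0.0266
```

Run:
```python
from h import *
print(r.sense()['grip_width'],wc(r.sense()['eef_pos']),r.sense()['ft_force']); go(cw([-.001,-.0045,.154]),Rt(25))
```

```text
0.026564698185884642 [-0.00203133 -0.00436594  0.16036556] [-1.14035959 -1.53467448  6.01741443]
t 13.1 slide [0.0018, -0.0001, 0.0062] turn [-0.003, 0.001, -0.002]
```

>>> {"name": "play_rows", "arguments": {"slide": [[0.0008,0,0.0018],[0.0017,0,0.0036],[0.0025,0,0.0054],[0.0034,0,0.0072],[0.004,0,0.0086]], "turn": [[0,0,0],[0,0,0],[0,0,0],[0,0,0],[0,0,0]], "gripper": [0,0,0,0,0]}}

```text
time_s: 13.6
eef_pos: [0.5957, 0.0423, 0.1528]
orientation: [-0.193, 2.694, 0.041]
ft_force: [-5.8, -2.8, 26.1]
grip_width: 0.0267
```

Run:
```python
from h import *
print(r.sense()['grip_width'],wc(r.sense()['eef_pos']),r.sense()['ft_force']); go(cw([-.001,-.0045,.15]),Rt(25))
```

```text
0.026684201152294664 [-0.00021669 -0.00292091  0.15275507] [-5.843122   -2.842317   26.05395121]
t 13.6 slide [0.0019, -0.0016, 0.0022] turn [-0.002, 0.005, 0.0]
```

>>> {"name": "play_rows", "arguments": {"slide": [[-0.008,0,-0.018],[-0.021,0,-0.045],[-0.032,0,-0.068],[-0.02,-0.01,-0.1],[-0.01,-0.03,-0.13]], "turn": [[0,0,0],[0,0,0],[0,0,0],[0,0,0],[0,0,0]], "gripper": [0,0,0,0,0]}}

```text
time_s: 14.1
eef_pos: [0.5519, 0.0075, 0.2733]
orientation: [-0.198, 2.699, 0.043]
ft_force: [-0.1, -1.1, -1.3]
grip_width: 0.0263
```

Run:
```python
from h import *
q=r.sense();print(q['grip_width'],wc(q['eef_pos']),q['ft_force']); go(cw([-.085,-.004,.24]),Rt(25)); go(cw([-.085,-.25,.24]),Rt(25))
p=r.read_camera('side'); save(p,'s10'); b=cv2.imread('pics/s10.png'); cv2.imwrite('pics/s10b.png',cv2.resize(b[120:240,220:376],(780,600),interpolation=cv2.INTER_CUBIC))
p=r.read_camera('wrist'); save(p,'w10')
R0=R.from_rotvec(q['orientation']).as_matrix()
# foot check
e=np.array(q['eef_pos']); print(proj(p,[e-[0,0,.1097],e-[0,0,.0857]]))
```

```text
0.026315314099123386 [-0.04856208 -0.03104889  0.27328878] [-0.12261511 -1.06475329 -1.30383128]
t 14.1 slide [0.047, 0.0272, 0.0148] turn [0.001, -0.0, 0.003]
t 14.1 slide [0.0477, -0.2188, 0.0145] turn [0.001, -0.0, 0.003]
[[274.21527164 134.46931688]
 [274.77767202 156.3475355 ]]
```

View pics/s10b.png

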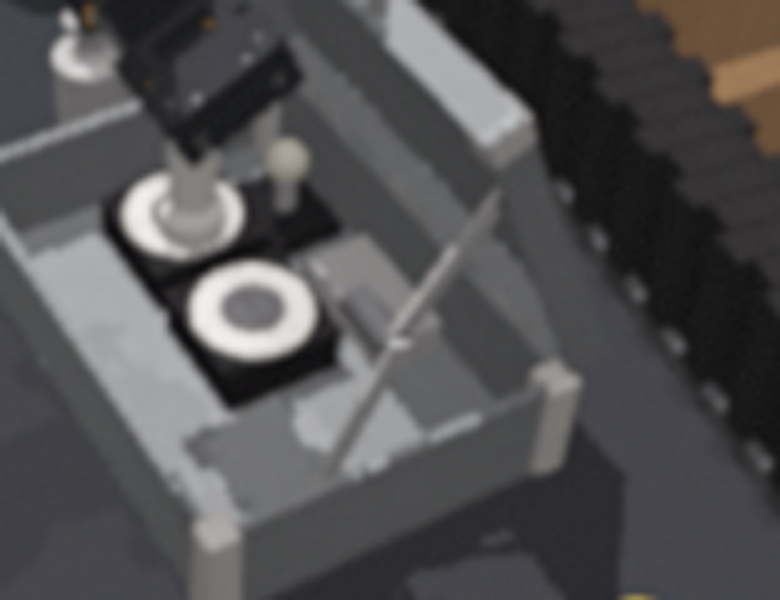

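View pics/w10.png

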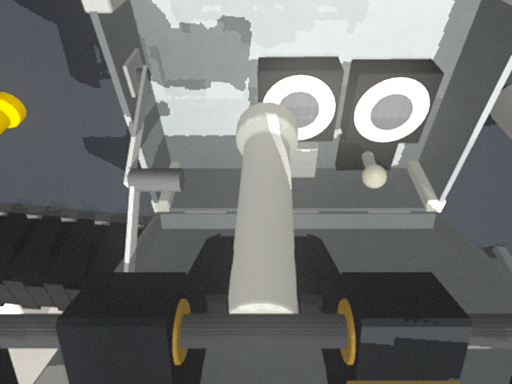

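Run:
```python
from h import *
go(cw([-.085,-.1,.25]),Rt(25)); go(cw([-.06,-.25,.24]),Rt(25));
```

```text
t 14.2 slide [0.041, -0.0632, 0.0075] turn [-0.007, -0.001, -0.004]
t 14.2 slide [0.022, -0.213, 0.0282] turn [-0.007, -0.001, -0.004]
```

>>> {"name": "play_rows", "arguments": {"slide": [[0.022,-0.032,0.004],[0.041,-0.063,0.0075],[0.037,-0.105,0.012],[0.032,-0.15,0.018],[0.027,-0.195,0.025]], "turn": [[-0.007,0,-0.004],[-0.007,0,-0.004],[-0.007,0,-0.004],[-0.007,0,-0.004],[-0.007,0,-0.004]], "gripper": [0,0,0,0,0]}}

```text
time_s: 14.7
eef_pos: [0.5603, -0.1652, 0.2402]
orientation: [-0.208, 2.699, 0.053]
ft_force: [2.5, -1.1, -2.9]
grip_width: 0.0267
```

Run:
```python
from h import *
print(wc(r.sense()['eef_pos']))
go([.6106,-.222,.2],Rt(25)); go([.6106,-.222,.125],Rt(25));
```

```text
[-0.06482544 -0.20324661  0.24018495]
t 14.7 slide [-0.0203, -0.0641, 0.0534] turn [0.009, -0.001, 0.009]
t 14.7 slide [0.0113, -0.0644, 0.1214] turn [0.009, -0.001, 0.009]
```

>>> {"name": "play_rows", "arguments": {"slide": [[-0.01,-0.03,0.024],[-0.02,-0.064,0.053],[-0.01,-0.064,0.076],[0.001,-0.064,0.099],[0.0113,-0.0644,0.1214]], "turn": [[0.009,0,0.009],[0.009,0,0.009],[0.009,0,0.009],[0.009,0,0.009],[0.009,0,0.009]], "gripper": [0,0,0,0,0]}}

```text
time_s: 15.2
eef_pos: [0.6103, -0.2261, 0.1298]
orientation: [-0.179, 2.7, 0.036]
ft_force: [1.3, -1.5, -1.4]
grip_width: 0.0265
```

Run:
```python
from h import *
print(r.sense()['eef_pos'])
go([.6106,-.222,.1105],Rt(25))
```

```text
[ 0.61025515 -0.22611417  0.12980649]
t 15.2 slide [0.0074, 0.0041, 0.0179] turn [-0.007, 0.0, -0.009]
```

>>> {"name": "play_rows", "arguments": {"slide": [[0.003,0.003,0.007],[0.0055,0.004,0.013],[0.0065,0.004,0.0155],[0.0074,0.004,0.0178],[0.0076,0.004,0.0182]], "turn": [[-0.007,0,-0.009],[-0.007,0,-0.009],[-0.007,0,-0.009],[-0.007,0,-0.009],[-0.007,0,-0.009]], "gripper": [0,0,0,0,0]}}

```text
time_s: 15.7
eef_pos: [0.6116, -0.2223, 0.1127]
orientation: [-0.194, 2.696, 0.04]
ft_force: [0.1, 0.3, -1.3]
grip_width: 0.0266
```

Run:
```python
from h import *
print(r.sense()['eef_pos'],r.sense()['ft_force'])
go([.6106,-.222,.1085],Rt(25))
```

```text
[ 0.61162909 -0.2223398   0.11273277] [ 0.08163386  0.34036068 -1.27439936]
t 15.7 slide [0.0027, 0.0005, 0.0034] turn [-0.002, 0.003, 0.001]
```

>>> {"name": "play_rows", "arguments": {"slide": [[0.001,0,0.0014],[0.0018,0,0.0024],[0.0022,0,0.0034],[0.0022,0,0.0034]], "turn": [[0,0,0],[0,0,0],[0,0,0],[0,0,0]], "gripper": [0,0,0,0]}}

```text
time_s: 16.1
eef_pos: [0.6112, -0.2224, 0.1092]
orientation: [-0.195, 2.695, 0.04]
ft_force: [-0.1, -0.0, -2.2]
grip_width: 0.0267
```

>>> {"name": "play_rows", "arguments": {"slide": [[0.0004,0,0.0009],[0.0008,0,0.0018],[0.0011,0,0.0024],[0.0011,0,0.0024]], "turn": [[0,0,0],[0,0,0],[0,0,0],[0,0,0]], "gripper": [0,0,0,0]}}

```text
time_s: 16.5
eef_pos: [0.6128, -0.222, 0.109]
orientation: [-0.196, 2.691, 0.039]
ft_force: [-4.5, -0.1, 13.8]
grip_width: 0.0264
```

Contact (13.8 N). Ease slightly and release.

>>> {"name": "play_rows", "arguments": {"slide": [[-0.0008,0,-0.0018],[-0.0008,0,-0.0018],[-0.0008,0,-0.0018],[-0.0008,0,-0.0018]], "turn": [[0,0,0],[0,0,0],[0,0,0],[0,0,0]], "gripper": [0,50,50,50], "newtons": 20}}

```text
time_s: 16.9
eef_pos: [0.6112, -0.2224, 0.1084]
orientation: [-0.195, 2.695, 0.04]
ft_force: [-0.7, 0.1, 1.0]
grip_width: 0.0441
```

Run:
```python
from h import *
q=r.sense();print(q['eef_pos'],q['ft_force'],q['grip_width'])
p=r.read_camera('wrist'); save(p,'w11')
```

```text
[ 0.61120091 -0.22237331  0.10836578] [-0.69156051  0.07074598  1.03215396] 0.04413375147536245
```

View pics/w11.png

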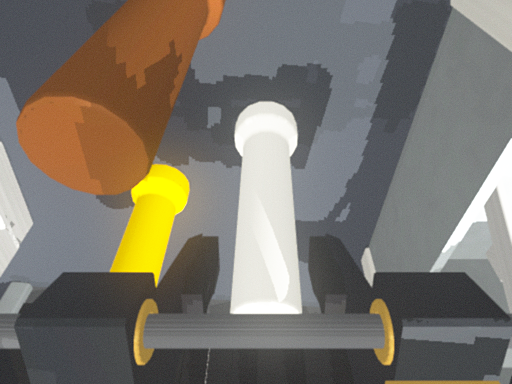

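Run:
```python
from h import *
q=r.sense(); e=np.array(q['eef_pos'])
go(e+[0,0,.08]); go(e+[0,0,.14]); go(cw([-.09,-.22,.27]),Rt(50))
```

```text
t 16.95 slide [-0.0341, -0.0002, -0.0724] turn [0.0, 0.0, 0.0]
t 16.95 slide [-0.0596, -0.0004, -0.1267] turn [0.0, 0.0, 0.0]
t 16.95 slide [-0.0079, 0.0466, -0.1751] turn [-0.002, -0.433, 0.002]
```

>>> {"name": "play_rows", "arguments": {"slide": [[-0.01,0,-0.022],[-0.025,0,-0.055],[-0.04,0,-0.085],[-0.05,0.01,-0.12],[-0.03,0.03,-0.15]], "turn": [[0,0,0],[0,0,0],[0,0,0],[0,-0.1,0],[0,-0.25,0]], "gripper": [50,50,50,50,0]}}

```text
time_s: 17.45
eef_pos: [0.5855, -0.2046, 0.2352]
orientation: [-0.203, 2.596, 0.059]
ft_force: [-0.6, 0.1, -1.0]
grip_width: 0.0382
```

Run:
```python
from h import *
print(wc(r.sense()['eef_pos']))
go(cw([-.09,-.118,.25]),Rt(50)); go(cw([-.0315,-.118,.1795]),Rt(50))
p=r.read_camera('side'); save(p,'s12')
print([(wc(l['position']).round(4),l['conf']) for l in r.landmark_of(p,'stay_knob')])
print([(np.round(l['position'],4),l['conf']) for l in r.landmark_of(p,'pusher')])
```

```text
[-0.0455341  -0.2458684   0.23522111]
t 17.45 slide [0.0293, 0.1285, -0.0343] turn [0.011, -0.334, 0.009]
t 17.45 slide [0.0152, 0.1275, 0.0562] turn [0.011, -0.334, 0.009]
[]
[(array([ 0.6666, -0.295 , -0.0027]), 0.92), (array([ 6.100e-01, -2.245e-01, -3.000e-04]), 0.77), (array([ 0.5317, -0.2686,  0.0039]), 0.64), (array([0.7123, 0.0632, 0.0827]), 0.19)]
```

View pics/s12.png

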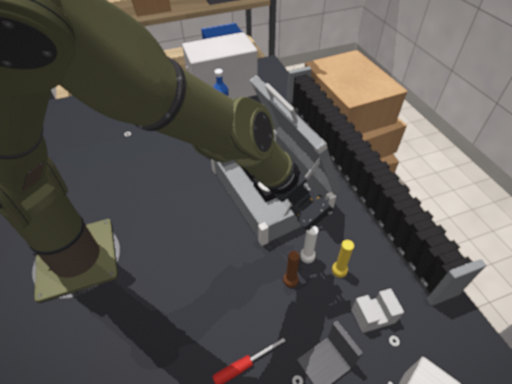

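>>> {"name": "play_rows", "arguments": {"slide": [[0.02,0.02,-0.02],[0.029,0.05,-0.034],[0.029,0.09,-0.034],[0.029,0.1285,-0.034],[0.029,0.1285,-0.034]], "turn": [[0.011,-0.334,0.009],[0.011,-0.334,0.009],[0.011,-0.334,0.009],[0.011,-0.334,0.009],[0.011,-0.334,0.009]], "gripper": [0,0,0,0,0]}}

```text
time_s: 18.1
eef_pos: [0.5249, -0.1087, 0.2322]
orientation: [-0.172, 2.351, 0.058]
ft_force: [-0.0, 1.1, -1.4]
grip_width: 0.0006
```

Run:
```python
from h import *
q=r.sense();print(wc(q['eef_pos']),q['grip_width'],q['qpos'])
go(cw([-.0315,-.118,.1795]),Rt(50))
p=r.read_camera('wrist'); save(p,'w13')
print([(wc(l['position']).round(4),l['conf']) for l in r.landmark_of(p,'stay_knob')])
print(proj(p,cw([.006,-.121,.148])),proj(p,cw([.006,-.1,.148])))
```

```text
[-0.09181138 -0.14222171  0.23216342] 0.0005580276544428935 [ 0.98073696  0.95636148 -1.30789436  2.47245502  2.33163528  0.89991296
 -0.2493816 ]
t 18.1 slide [-0.0056, 0.0248, 0.0797] turn [-0.007, -0.088, 0.007]
[(array([ 0.0045, -0.1196,  0.1481]), 0.83)]
[[290.6560681  194.49432503]] [[316.62511054 194.73243619]]
```

View pics/w13.png

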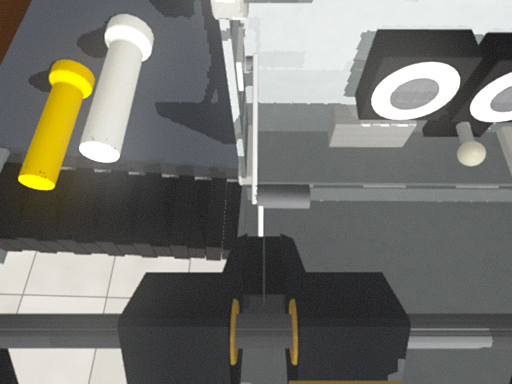

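Run:
```python
from h import *
q=r.sense()
z=R.from_rotvec(q['orientation']).as_matrix()[:,2]; print('zcase',Mc.T@z)
go(cw([-.026,-.12,.179]),Rt(47))
```

```text
zcase [ 0.70135667  0.00394599 -0.71279958]
t 18.2 slide [-0.0135, 0.0167, 0.0841] turn [0.004, -0.043, 0.013]
```

>>> {"name": "play_rows", "arguments": {"slide": [[-0.003,0.01,0.02],[-0.007,0.017,0.042],[-0.01,0.017,0.065],[-0.0135,0.017,0.084],[-0.0135,0.017,0.084]], "turn": [[0.004,-0.043,0.013],[0.004,-0.043,0.013],[0.004,-0.043,0.013],[0.004,-0.043,0.013],[0.004,-0.043,0.013]], "gripper": [0,0,0,0,0]}}

```text
time_s: 18.7
eef_pos: [0.5926, -0.0827, 0.1796]
orientation: [-0.155, 2.316, 0.06]
ft_force: [-1.3, 0.9, 0.1]
grip_width: 0.0005
```

Run:
```python
from h import *
q=r.sense();print(wc(q['eef_pos']),q['ft_force'],q['qpos'])
z=R.from_rotvec(q['orientation']).as_matrix(); print('case',(Mc.T@z).round(3))
c=wc(q['eef_pos']); d=np.array([.86,0,-.51]); z=(Mc.T@z)[:,2]
print('tip',c+.019*z,'knob rel',np.array([.006,-.121,.148])-c-.019*z)
for m in (0,10,20,30,40,50): 
    go(cw(np.array([.006,-.12,.148])-.029*z+d*m/1000))
p=r.read_camera('wrist'); save(p,'w14'); print(proj(p,cw([.006,-.121,.148])))
```

```text
[-0.0210809  -0.12614817  0.17963897] [-1.34781524  0.86894589  0.05476309] [ 0.83718674  1.13038385 -1.24296035  2.37035676  2.43326733  1.03305881
 -0.2488723 ]
case [[-0.681  0.012  0.732]
 [ 0.004  1.    -0.012]
 [-0.732 -0.006 -0.681]]
tip [-0.00717794 -0.12638347  0.1666909 ] knob rel [ 0.01317794  0.00538347 -0.0186909 ]
t 18.7 slide [0.0047, 0.0066, 0.0123] turn [0.0, 0.0, 0.0]
t 18.7 slide [0.0026, 0.0068, 0.0221] turn [0.0, 0.0, 0.0]
t 18.7 slide [0.0005, 0.0069, 0.0318] turn [0.0, 0.0, 0.0]
t 18.7 slide [-0.0017, 0.007, 0.0416] turn [0.0, 0.0, 0.0]
t 18.7 slide [-0.0038, 0.0072, 0.0514] turn [0.0, 0.0, 0.0]
t 18.7 slide [-0.0059, 0.0073, 0.0611] turn [0.0, 0.0, 0.0]
[[273.37909086 223.7590371 ]]
```

View pics/w14.png

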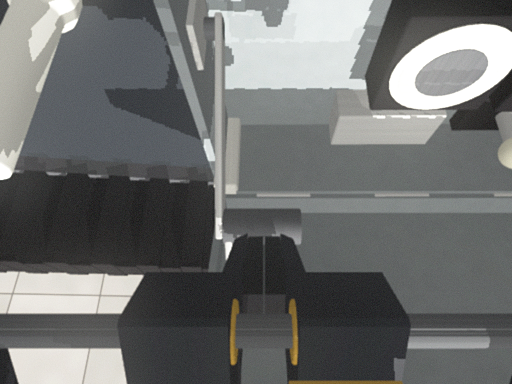

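>>> {"name": "play_rows", "arguments": {"slide": [[0.004,0.002,0.009],[0.002,0.002,0.022],[0.0,0.002,0.034],[-0.002,0.002,0.045],[-0.0045,0.002,0.055]], "turn": [[0,0,0],[0,0,0],[0,0,0],[0,0,0],[0,0,0]], "gripper": [0,0,0,0,0]}}

```text
time_s: 19.25
eef_pos: [0.634, -0.0745, 0.1475]
orientation: [-0.157, 2.312, 0.062]
ft_force: [-3.7, -0.2, -0.1]
grip_width: 0.0
```

Run:
```python
from h import *
q=r.sense();print(wc(q['eef_pos']),q['ft_force'])
p=r.read_camera('wrist'); save(p,'w15')
p=r.read_camera('side'); save(p,'s15')
a=cv2.imread('pics/w15.png');b=cv2.imread('pics/s15.png'); cv2.imwrite('pics/c15.png',cv2.resize(np.hstack([a,b[60:252,180:436].repeat(2,0).repeat(2,1)]),(800,300)))
```

```text
[ 0.02100846 -0.1239862   0.1475209 ] [-3.74762467 -0.23290191 -0.07041384]
```

View pics/c15.png

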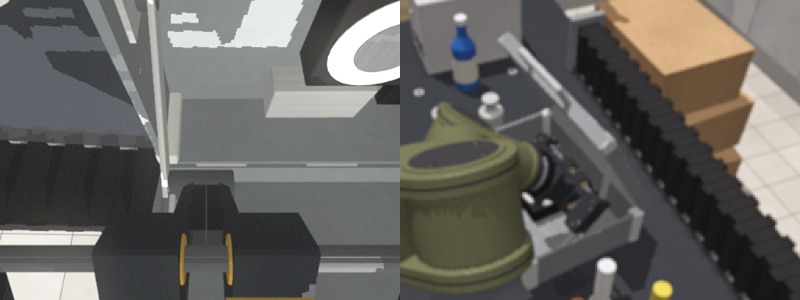

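>>> {"name": "play_rows", "arguments": {"slide": [[-0.001,0,0.008],[-0.002,0,0.014],[-0.002,0,0.015]], "turn": [[0,0,0],[0,0,0],[0,0,0]], "gripper": [0,0,0]}}

```text
time_s: 19.65
eef_pos: [0.6465, -0.0729, 0.1396]
orientation: [-0.157, 2.31, 0.062]
ft_force: [-0.0, 0.2, -0.5]
grip_width: 0.0005
```

Run:
```python
from h import *
q=r.sense();print(wc(q['eef_pos']),q['ft_force'])
p=r.read_camera('wrist'); save(p,'w16')
p=r.read_camera('side'); save(p,'s16')
a=cv2.imread('pics/w16.png');b=cv2.imread('pics/s16.png'); cv2.imwrite('pics/c16.png',cv2.resize(np.hstack([a,b[60:252,180:436].repeat(2,0).repeat(2,1)]),(800,300)))
print([(wc(l['position']).round(4),l['conf']) for l in r.landmark_of(p,'lid_handle')])
```

```text
[ 0.03360573 -0.12418446  0.13962683] [-0.01723227  0.21574965 -0.45853057]
[]
```

View pics/c16.png

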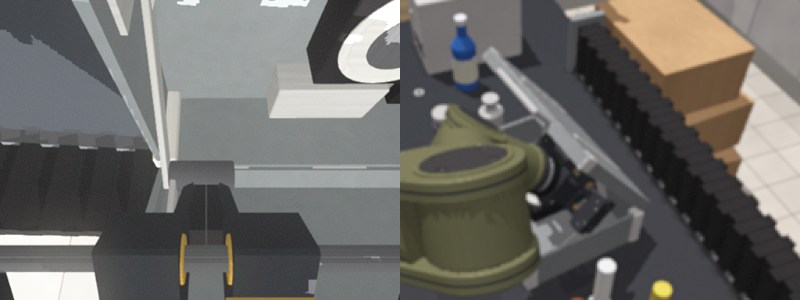

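>>> {"name": "play_rows", "arguments": {"slide": [[0.027,-0.005,-0.029],[0.054,-0.015,-0.066],[0.078,-0.03,-0.098],[0.101,-0.045,-0.131],[0.122,-0.055,-0.167]], "turn": [[0,0,0],[0,0,0],[0,0.05,0],[0,0.15,0],[0,0.28,0]], "gripper": [0,0,0,0,0]}}

```text
time_s: 20.3
eef_pos: [0.4463, -0.1552, 0.1624]
orientation: [-0.172, 2.596, 0.047]
ft_force: [0.2, -0.8, -0.6]
grip_width: 0.0002
```

Run:
```python
from h import *
q=r.sense();print(wc(q['eef_pos']),q['ft_force'],q['qpos'])
print((Mc.T@R.from_rotvec(q['orientation']).as_matrix()).round(3))
p=r.read_camera('side'); save(p,'s17')
print([(wc(l['position']).round(4),l['conf']) for l in r.landmark_of(p,'lid_handle')])
go(cw([-.24,-.2,.25]),Rt(20))
```

```text
[-0.17628054 -0.17705167  0.16241472] [ 0.21212006 -0.84186425 -0.57193145] [ 1.03118043  0.94034282 -1.12989866  2.49390049  2.22764151  0.73971268
 -0.12825938]
[[-0.858  0.011  0.514]
 [ 0.009  1.    -0.006]
 [-0.514 -0.    -0.858]]
[(array([-0.0982,  0.0011,  0.266 ]), 0.77)]
t 20.4 slide [0.0124, -0.0225, -0.1047] turn [-0.015, 0.197, -0.005]
```

View pics/s17.png

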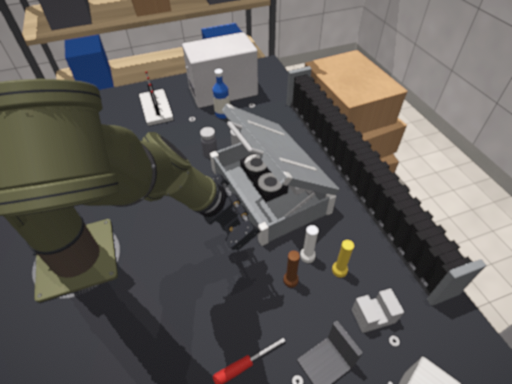

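Run:
```python
from h import *
go(cw([-.22,-.2,.30]),Rt(5))
```

```text
t 20.4 slide [-0.0307, -0.0229, -0.137] turn [-0.014, 0.459, -0.007]
```

>>> {"name": "play_rows", "arguments": {"slide": [[0.005,-0.01,-0.03],[0.0,-0.02,-0.06],[-0.01,-0.023,-0.09],[-0.02,-0.023,-0.12],[-0.031,-0.023,-0.137]], "turn": [[-0.014,0.1,-0.007],[-0.014,0.2,-0.007],[-0.014,0.3,-0.007],[-0.014,0.4,-0.007],[-0.014,0.459,-0.007]], "gripper": [0,0,0,0,0]}}

```text
time_s: 20.9
eef_pos: [0.4094, -0.2026, 0.2115]
orientation: [-0.208, 2.923, -0.08]
ft_force: [0.2, -0.7, 1.2]
grip_width: 0.0005
```

Run:
```python
from h import *
q=r.sense();print(wc(q['eef_pos']),q['ft_force'],q['qpos'])
p=r.read_camera('side'); save(p,'s18')
print([(wc(l['position']).round(4),l['conf']) for l in r.landmark_of(p,'lid_handle')])
go(cw([-.09,-.02,.28]),Rt(0))
```

```text
[-0.21947855 -0.21873979  0.21152363] [ 0.16175336 -0.69967045  1.22904609] [ 0.91121526  0.61274469 -0.81524281  2.2671956   1.1747371   0.45595493
  0.8727301 ]
[(array([-0.1373, -0.0036,  0.2052]), 0.83)]
t 21.0 slide [-0.1392, 0.195, -0.0529] turn [-0.071, 0.212, -0.002]
```

View pics/s18.png

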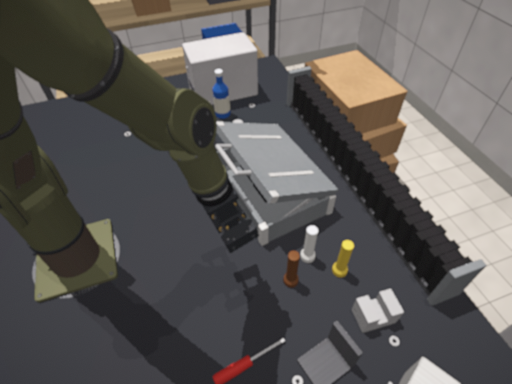

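Run:
```python
from h import *
go(cw([-.21,-.15,.33]),Rt(0)); go(cw([-.1,-.02,.3]),Rt(0))
```

```text
t 21.0 slide [-0.0317, 0.0606, -0.1177] turn [-0.071, 0.212, -0.002]
t 21.0 slide [-0.1337, 0.1935, -0.0745] turn [-0.071, 0.212, -0.002]
```

>>> {"name": "play_rows", "arguments": {"slide": [[-0.007,0,-0.035],[-0.015,0.01,-0.07],[-0.025,0.04,-0.1],[-0.04,0.075,-0.11],[-0.07,0.11,-0.1]], "turn": [[-0.02,0.06,0],[-0.04,0.12,0],[-0.06,0.18,0],[-0.071,0.212,0],[-0.071,0.212,0]], "gripper": [0,0,0,0,0]}}

```text
time_s: 21.5
eef_pos: [0.4424, -0.0804, 0.3172]
orientation: [-0.215, 3.134, -0.006]
ft_force: [1.4, -1.1, -0.8]
grip_width: 0.0007
```

Run:
```python
from h import *
q=r.sense();print(wc(q['eef_pos']),q['ft_force'])
p=r.read_camera('side')
print([(wc(l['position']).round(4),l['conf']) for l in r.landmark_of(p,'lid_handle')])
go(cw([-.1,-.01,.25]),Rt(0))
```

```text
[-0.16944138 -0.10252482  0.31719394] [ 1.44748535 -1.07819344 -0.79229691]
[(array([-0.1582, -0.0019,  0.156 ]), 0.81), (array([-0.0981,  0.2503, -0.0018]), 0.24)]
t 21.6 slide [-0.0667, 0.0858, 0.0667] turn [0.002, 0.004, 0.008]
```

>>> {"name": "play_rows", "arguments": {"slide": [[-0.02,0.03,0.02],[-0.04,0.06,0.04],[-0.067,0.086,0.067],[-0.067,0.086,0.067],[-0.067,0.086,0.067]], "turn": [[0,0,0],[0,0,0],[0,0,0],[0,0,0],[0,0,0]], "gripper": [0,0,0,0,0]}}

```text
time_s: 22.1
eef_pos: [0.4948, 0.0143, 0.2477]
orientation: [0.223, -3.129, -0.0]
ft_force: [-0.8, 0.0, -0.3]
grip_width: 0.0007
```

Run:
```python
from h import *
q=r.sense();print(wc(q['eef_pos']),q['ft_force'])
p=r.read_camera('side'); save(p,'s19')
print([(wc(l['position']).round(4),l['conf']) for l in r.landmark_of(p,'lid_handle')])
go(cw([-.1,-.01,.16]),Rt(0))
```

```text
[-0.10405103 -0.01622912  0.24770405] [-0.76888879  0.04132763 -0.31484001]
[(array([-0.159 , -0.0014,  0.1305]), 0.77)]
t 22.2 slide [-0.0044, 0.0076, 0.089] turn [0.0, -0.003, -0.004]
```

View pics/s19.png

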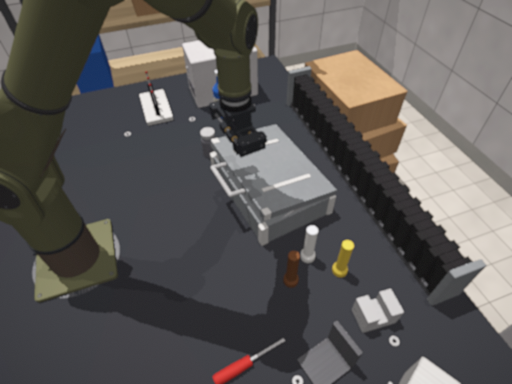

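>>> {"name": "play_rows", "arguments": {"slide": [[-0.004,0.007,0.035],[-0.004,0.007,0.065],[-0.004,0.007,0.085],[-0.004,0.007,0.092],[-0.004,0.007,0.097]], "turn": [[0,0,0],[0,0,0],[0,0,0],[0,0,0],[0,0,0]], "gripper": [0,0,0,0,0]}}

```text
time_s: 22.7
eef_pos: [0.4983, 0.0212, 0.1527]
orientation: [0.217, -3.132, -0.002]
ft_force: [0.1, -0.1, 0.8]
grip_width: 0.0003
```

Run:
```python
from h import *
q=r.sense();print(wc(q['eef_pos']),q['ft_force'])
```

```text
[-0.09960954 -0.00991874  0.15265624] [ 0.14119296 -0.10445545  0.75009363]
```

>>> {"name": "play_rows", "arguments": {"slide": [[0,0,0.005],[0,0,0.01],[0,0,0.015],[0,0,0.02],[0,0,0.025]], "turn": [[0,0,0],[0,0,0],[0,0,0],[0,0,0],[0,0,0]], "gripper": [0,0,0,0,0]}}

```text
time_s: 23.2
eef_pos: [0.4982, 0.0225, 0.1273]
orientation: [0.22, -3.132, -0.003]
ft_force: [-0.7, -0.9, 1.0]
grip_width: 0.0007
```

>>> {"name": "play_rows", "arguments": {"slide": [[0,0,0.002],[0,0,0.004],[0,0,0.005],[0,0,0.005]], "turn": [[0,0,0],[0,0,0],[0,0,0],[0,0,0]], "gripper": [0,0,0,0]}}

```text
time_s: 23.6
eef_pos: [0.4982, 0.0226, 0.1234]
orientation: [0.22, -3.132, -0.002]
ft_force: [-2.9, -0.9, 11.3]
grip_width: 0.0005
```

>>> {"name": "play_rows", "arguments": {"slide": [[0,0,0.001],[0,0,0.0015],[0,0,0.0015],[0,0,-0.01],[0,0,-0.04]], "turn": [[0,0,0],[0,0,0],[0,0,0],[0,0,0],[0,0,0]], "gripper": [0,0,0,0,0]}}

```text
time_s: 24.1
eef_pos: [0.4972, 0.0221, 0.1618]
orientation: [0.22, -3.128, -0.003]
ft_force: [0.5, -0.8, 0.2]
grip_width: 0.0007
```

>>> {"name": "play_rows", "arguments": {"slide": [[0.03,0,-0.04],[0.06,0,-0.08],[0.09,0,-0.12],[0.12,0,-0.12],[0.12,0,-0.12]], "turn": [[0,0,0],[0,0,0],[0,0,0],[0,0,0],[0,0,0]], "gripper": [0,0,0,0,0]}}

```text
time_s: 24.6
eef_pos: [0.3764, 0.0042, 0.2835]
orientation: [0.221, -3.13, 0.003]
ft_force: [-0.2, -0.3, -0.5]
grip_width: 0.0005
```

Run:
```python
from h import *
q=r.sense();print(q['eef_pos'],q['ft_force'])
p=r.read_camera('side'); save(p,'s20')
print([(wc(l['position']).round(4),l['conf']) for l in r.landmark_of(p,'lid_handle')])
for n in ['pusher','jar','weight','cleaner','vblock','angle_plate','screwdriver']: print(n,[(np.round(l['position'],3).tolist(),round(l['conf'],2)) for l in r.landmark_of(p,n)[:3]])
a=cv2.imread('pics/s0.png') if 0 else cv2.imread('pics/side0.png'); b=cv2.imread('pics/s20.png')
k=[x[80:250,190:400] for x in (a,b)]; cv2.imwrite('pics/c20.png',cv2.resize(np.hstack(k),(800,324),interpolation=cv2.INTER_CUBIC))
```

```text
[0.37643571 0.00422415 0.28346343] [-0.18304375 -0.29719325 -0.54500127]
[(array([-0.1656,  0.0009,  0.0929]), 0.85)]
pusher [([0.61, -0.224, 0.003], 0.82), ([0.669, -0.294, -0.003], 0.72), ([0.529, -0.269, 0.0], 0.7)]
jar []
weight [([0.58, 0.301, -0.001], 0.64)]
cleaner [([0.575, 0.487, -0.001], 0.89)]
vblock [([0.687, -0.432, -0.002], 0.69)]
angle_plate [([0.519, -0.486, -0.001], 0.83)]
screwdriver [([0.365, -0.424, -0.001], 0.87)]
```

View pics/c20.png

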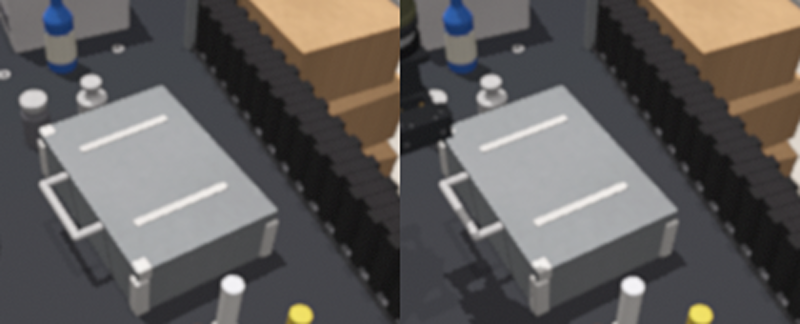

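Run:
```python
from h import *
p=r.read_camera('top'); save(p,'t20'); print([(np.round(l['position'],3),l['conf']) for l in r.landmark_of(p,'jar')[:2]])
a=cv2.imread('pics/top0.png'); b=cv2.imread('pics/t20.png'); cv2.imwrite('pics/c21.png',cv2.resize(np.hstack([x[120:250,150:400] for x in (a,b)]),(800,208),interpolation=cv2.INTER_CUBIC))
```

```text
[(array([ 0.467,  0.278, -0.001]), 0.65), (array([ 0.599,  0.042, -0.002]), 0.27)]
```

View pics/c21.png

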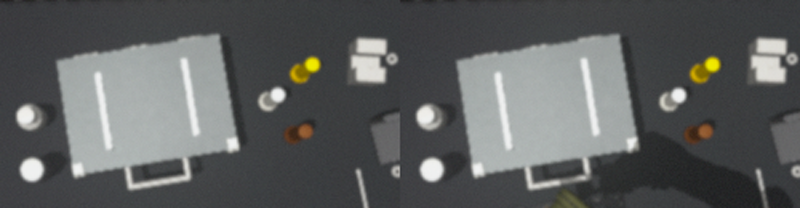

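The lid is shut just as at the start, the jar is in place and the pusher is upright. Handing in.

```bash
python3 -c "
from rig import r
print(r.job_done())"
```

```text
the job is handed in; nothing more can be done
None
```

The job is done and handed in at about 25 s; no verdict was reported. All my last checks agreed.

- **Lid up:** I raised the lid by its handle until the stay snapped over. With the handle released it held by itself, with the handle still about 344 mm up.
- **Cap:** The proud cap was in the right-hand nest. I pressed it about 8 mm with the foot of the white pusher until it bottomed at 26 N. Afterwards both caps looked flush in the side and wrist pictures.
- **Pusher:** It stands upright again, within about 2 mm of where it started.
- **Stay and lid down:** I pushed the elbow knob with closed fingertips until the push force fell to zero. The hand was then withdrawn while the lid sank by itself.
- **Lid shut:** I pressed the lid gently near its front edge until it stopped at its shut height. The last press reading was about 11 N, and I pressed 1.5 mm further before lifting off. The handle was then found at 93 mm against the nominal 92 mm, and the top view matched the one from the start.
- **Everything else:** The jar, weight, cleaner bottle, V-block, angle plate, screwdriver and both look-alikes were found within a few mm of where they began. The jar was hidden behind the gripper in the last side picture, so I confirmed it from the top view.

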